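# Load carrier plates into the dosimeter reader

## Task

Load the reader: push each flat metal carrier plate along its lane until it overhangs the rack's front edge (the edge on the robot's side), grip the overhanging end and slide the plate fully home into a free slot of the reader, one plate to a slot, never letting a plate drop to the bench. Once all the plates are in, throw the reader's red lever fully over, away from the robot; the empty badge cases go into the blue crate at any time. Leave the mug, bottle, dish, marker and stapler where they are.

Things in the scene. Friction and masses are not known exactly. Their poses are not given: they have to be found in the camera images.
- rack: Low dark rack, fixed, 200 (x) x 234 (y) x 56 mm. Three lanes along its x, open at both ends: floor 50 mm above the bench, 62 mm wide, centres at y = -74, 0, 74 mm; black ribs 12 mm wide, 6 mm high beside each lane, so no finger fits beside a plate. Origin: on the bench under its middle; +x points away from the robot, the front edge is at x = -100 mm. Stands left or right of the reader.
- lane0 (a point): Front end of the rack's right lane (seen from the robot): centre of the lane floor at the front edge; axes as the rack's.
- lane1 (a point): Front end of the rack's middle lane (seen from the robot): centre of the lane floor at the front edge; axes as the rack's.
- lane2 (a point): Front end of the rack's left lane (seen from the robot): centre of the lane floor at the front edge; axes as the rack's.
- reader: Card reader, fixed: cream housing 300 mm wide, 110 mm high; before it a blue slot bank 74 mm high, 50 mm deep, three slots at 96 mm pitch (y = -96, 0, 96). Origin: on the bench, 10 mm behind the slot mouths; +x points into the slots, away from the robot; the housing spans x = 40 to 210. A grey shelf level with the slot floors (50 mm up) reaches 30 mm out from the mouths and holds up a loaded plate.
- slot0 (a point): Mouth of the reader's right slot (seen from the robot): centre of its floor in the mouth plane; +x points into the slot. Opening 62 mm wide, 12 mm high, 50 mm deep to a solid stop, no chamfer. A plate fully home has its origin at x = -10 mm from here, a blue line level with the mouth, and 70 mm of it standing out.
- slot1 (a point): Mouth of the reader's middle slot (seen from the robot): centre of its floor in the mouth plane; +x points into the slot. Opening 62 mm wide, 12 mm high, 50 mm deep to a solid stop, no chamfer. A plate fully home has its origin at x = -10 mm from here, a blue line level with the mouth, and 70 mm of it standing out.
- slot2 (a point): Mouth of the reader's left slot (seen from the robot): centre of its floor in the mouth plane; +x points into the slot. Opening 62 mm wide, 12 mm high, 50 mm deep to a solid stop, no chamfer. A plate fully home has its origin at x = -10 mm from here, a blue line level with the mouth, and 70 mm of it standing out.
- plateA: Flat bright aluminium carrier plate, 120 (its x) x 56 (its y) x 5 mm thick, about 0.09 kg, lying lengthwise in a lane of the rack; the same both ways round; blue lines across it 50 mm from either end, four pale discs. Origin: centre of its underside. It stays on the rack while it overhangs less than 60 mm. May be absent.
- plateB: Flat bright aluminium carrier plate, 120 (its x) x 56 (its y) x 5 mm thick, about 0.09 kg, lying lengthwise in a lane of the rack; the same both ways round; blue lines across it 50 mm from either end, four pale discs. Origin: centre of its underside. It stays on the rack while it overhangs less than 60 mm. May be absent.
- plateC: Flat bright aluminium carrier plate, 120 (its x) x 56 (its y) x 5 mm thick, about 0.09 kg, lying lengthwise in a lane of the rack; the same both ways round; blue lines across it 50 mm from either end, four pale discs. Origin: centre of its underside. It stays on the rack while it overhangs less than 60 mm. May be absent.
- caseA: Empty badge case, a blue or green plastic block 60 (its x) x 36 (its y) x 18 mm high with a white label on top, about 0.035 kg. Origin: centre of its underside. May be absent.
- caseB: Empty badge case, a blue or green plastic block 60 (its x) x 36 (its y) x 18 mm high with a white label on top, about 0.035 kg. Origin: centre of its underside. May be absent.
- caseC: Empty badge case, a blue or green plastic block 60 (its x) x 36 (its y) x 18 mm high with a white label on top, about 0.035 kg. Origin: centre of its underside. May be absent.
- crate: Open blue plastic crate, fixed, 240 (its x) x 170 (its y) x 55 mm high, walls and floor 5 mm. Origin: centre of its underside.
- lever (a joint): Red toggle lever, 60 mm long, on top of the reader's housing, its pivot at the reader's x = 70, y = 0 mm. Near 0 rad it leans 0.5 rad towards the robot, it swings over away from the robot, upright at 0.5, to 1.0 rad fully over, and stays where it is left.
- lever_tip (a point): Free tip of the red lever (lever 60 mm long).
- mug: White mug, bystander, 76 mm across, 90 mm high. Origin: centre of its underside.
- bottle: White bottle with a red cap, bystander, 64 mm across, 170 mm high. Origin: centre of its underside.
- dish: Shut round glass dish, bystander, 90 mm across, 14 mm high. Origin: centre of its underside.
- marker: Black and red marker pen, bystander, 130 x 16 x 16 mm, along its x. Origin: centre of its underside.
- stapler: Red and black stapler, bystander, 130 x 34 x 42 mm, along its x. Origin: centre of its underside.
Mind the look-alikes: they are no part of the job. Leave any brown or orange look-alike of the plateB alone.

How it is judged (in metres and radians):
On the way, in this order (a step that is already met when the one before it is completed fails the run):
1. every carrier plate is fully home in a slot of the reader (((x of plateA in the frame of slot0 between -0.016 and 0.004 m and y of plateA in the frame of slot0 between -0.007 and 0.007 m and z of plateA in the frame of slot0 between -0.006 and 0.008 m) or (x of plateA in the frame of slot1 between -0.016 and 0.004 m and y of plateA in the frame of slot1 between -0.007 and 0.007 m and z of plateA in the frame of slot1 between -0.006 and 0.008 m) or (x of plateA in the frame of slot2 between -0.016 and 0.004 m and y of plateA in the frame of slot2 between -0.007 and 0.007 m and z of plateA in the frame of slot2 between -0.006 and 0.008 m)) and angle between the x axis of each of plateA, plateB, plateC and the x axis of reader, either way round below 0.12 rad and ((x of plateB in the frame of slot0 between -0.016 and 0.004 m and y of plateB in the frame of slot0 between -0.007 and 0.007 m and z of plateB in the frame of slot0 between -0.006 and 0.008 m) or (x of plateB in the frame of slot1 between -0.016 and 0.004 m and y of plateB in the frame of slot1 between -0.007 and 0.007 m and z of plateB in the frame of slot1 between -0.006 and 0.008 m) or (x of plateB in the frame of slot2 between -0.016 and 0.004 m and y of plateB in the frame of slot2 between -0.007 and 0.007 m and z of plateB in the frame of slot2 between -0.006 and 0.008 m)) and ((x of plateC in the frame of slot0 between -0.016 and 0.004 m and y of plateC in the frame of slot0 between -0.007 and 0.007 m and z of plateC in the frame of slot0 between -0.006 and 0.008 m) or (x of plateC in the frame of slot1 between -0.016 and 0.004 m and y of plateC in the frame of slot1 between -0.007 and 0.007 m and z of plateC in the frame of slot1 between -0.006 and 0.008 m) or (x of plateC in the frame of slot2 between -0.016 and 0.004 m and y of plateC in the frame of slot2 between -0.007 and 0.007 m and z of plateC in the frame of slot2 between -0.006 and 0.008 m))), for 0.2 s.
2. then the red lever is thrown fully over (value of joint lever above 0.85 rad), for 0.2 s.
At the end, for the whole second after the job is handed in: Every plate lies in a slot of its own with its leading end within 6 mm of the stop (50 mm inside the mouth), within 7 mm of the slot's centre line and squared to the reader within 0.12 rad; the lever is past 0.85 rad; every case is inside the crate; all is at rest (all of step 1 and linear speed of each of plateA, plateB, plateC, caseA, caseB, caseC below 0.02 m/s and x of caseA in the frame of crate between -0.115 and 0.115 m and y of caseA in the frame of crate between -0.08 and 0.08 m and z of caseA in the frame of crate between -0.002 and 0.05 m and x of caseB in the frame of crate between -0.115 and 0.115 m and y of caseB in the frame of crate between -0.08 and 0.08 m and z of caseB in the frame of crate between -0.002 and 0.05 m and x of caseC in the frame of crate between -0.115 and 0.115 m and y of caseC in the frame of crate between -0.08 and 0.08 m and z of caseC in the frame of crate between -0.002 and 0.05 m and value of joint lever above 0.85 rad); the robot touches nothing.
It fails at once if a carrier plate drops to the bench (height (world z) of any of plateA, plateB, plateC below 0.025 m).
It fails at once if a bystander is moved more than 30 mm or knocked over (distance of any of mug, bottle, dish, marker, stapler from where it was at the start of the episode above 0.03 m or angle between any of mug, bottle, dish, marker, stapler's own z axis and vertical above 0.5 rad).
Of plateA, plateB, plateC only 2 to 3 are there at a start; the rules pass over those that are not, and their reading is None.
Of caseA, caseB, caseC only 2 to 3 are there at a start; the rules pass over those that are not, and their reading is None.
At some moment in a run one of caseA, caseB, caseC may be knocked a few centimetres aside while the robot is not near it.
It also fails if it takes over 210 s, if anything falls off the work surface, if the arm or the gripper's body presses on something with over 40 N, if the wrist force passes 120 N, or if a joint passes its speed limit or range.

## Robot

A 6-joint arm with a two-finger parallel gripper is mounted at the origin on the work surface. World frame = base frame: x ahead of the robot, y to its left, z up, the work surface at z = 0. Lengths are in m, angles in degrees, forces in N, time in s.
With the tool pointing down it reaches from about 0.35 to 0.875 m from the base axis. Payload 4.2 kg.
Tool frame: the origin (TCP) lies at the very end of the fingers, on their centre line; the grasp point (between the pads) lies 19 mm behind it; z points along the fingers, y is the line along which they close (so a half turn about z gives the same grasp; the last joint's range is limited). The gripper opens to 87 mm and grips with 3 to 60 N. Pads are 19 mm wide; open, the fingers measure 117 mm over their backs; the gripper's body (75 mm by 190 mm) begins 51 mm behind the grasp point.
Start: joints at [-52.85, 22.042, 0.453, 0, -68.411, -14.817], TCP at [0.238, -0.578, 0.223] pointing down, gripper open.
Joint ranges: [-179.83, 179.83], [-69.29, 118.12], [-61.27, 80.66], [-181.25, 117.63], [-171.15, -9.14], [-177.46, 177.46]. Speed limits (degrees/s): [159.86, 159.86, 180, 180, 180, 180].

## Interface

Orientations are given as a 3x3 rotation matrix whose columns are the frame's x, y, z axes.
In Python, from station import * gives the robot as it stands.
- The arm moves only by the shell command python3 -m pendant 'ROWS'. ROWS is JSON, a list of rows, each an object of numbers: "x", "y", "z": the shift along the world's x, y, z normalised to -1 to 1, where 1 is 250 mm; "rx", "ry", "rz": the turn, a rotation vector about the world's x, y, z normalised to -1 to 1, where 1 is 180 degrees; "claw": the opening, from 0 (shut) to 1 (fully open). A call has exactly 8 rows; each row is the pose to reach, as a shift and turn from the pose commanded when the call began, turning the shorter way round; what a row does not reach only later rows make up. A row lasts 1/8 s, in which the tool goes at most 62.5 mm and 10.7 degrees, less where a joint would pass 70% of its speed; a pose out of reach is approached as far as the arm can. A call with a number of a shift or a turn outside -1 to 1 is refused whole. A call with a gripper value outside its range is refused whole. The fingers move at their own pace and stop on an object; the grip force is fixed at half the most. Time passes only in rows, so rows that repeat a pose let the fingers close, or fill a call up. It gives the time, the measured TCP pose, the force, the opening and the grip force at its end, in the units of the state.
- sense(): the state, without advancing time (a new reading comes with each control period).
- capture(name): name is "scene" or "top" or "wrist"; returns a dict with "color" (420x560x3 uint8, red, green, blue), "mtx" (3x3 intrinsics, pixels), "k1" (the pictures are not rectified: a ray, as slopes to the right and down, at radius r is drawn at 1 + k1 r^2 times it, then the intrinsics apply), "world_to_cam" (4x4, takes a point from world to camera coordinates). Camera axes: x right, y up, looking along -z (the intrinsics and any distortion apply to the point x, -y, -z); pixel columns grow to the right and rows downward; lengths in m; the calibration is good to about 2 mm. A picture is of the moment at which its call begins. There is no depth.
- finish_job(): hands the job in; it is judged then, once.
Trained networks look in a picture, given as the dict that the camera call returned (one of the last four; its "shot" number tells which), for a name from the list of things; names that differ only in an ending like _2 or _b are one class to them, and where a whole thing is asked for, a point or a joint stands for the part that bears it (a point fixed in the world has none). Each returns a list of dicts, best first, with "conf" (0 to 1); they miss things now and then, are a little off and sometimes report something else, mostly with a low value. They report only what shows in the picture. A call takes as long as a camera call. They do not tell look-alikes from the thing itself.
- search_frame(picture, label): "centre" ([column, row] in pixels, amid what is visible of it).
- regions_of(picture, label): "region" (420x560 bool, what is visible of it) and "centre" ([column, row] in pixels, amid what is visible of it).
The state is a dict: "time_s": time; "joints": joint angles; "joint_velocities": joint speeds; "effort": joint torques, N m; "tcp_pos": TCP position; "ee_rot": TCP orientation; "wrist_force": force on the tool from outside, world axes, zero at the start; "moment": the same for the moment, N m; "gripper_width": opening from 0.0 (shut) to 1.0 (fully open); "gripper_force": force on a finger pad.
Only numpy, scipy, OpenCV 4.12 (cv2) and the standard library are available. Lean on these libraries where they do the work, as an engineer would, in place of code of your own. Each camera call takes 0.05 s, during which the arm holds its last target. There are 200 camera calls.

## Working session

There is one attempt and no reset: what is moved stays moved. The work goes in short steps, Python scripts to look and compute and a shell command to move; the robot and the scene stay as the last step left them, time stands still between calls to the robot, and variables do not carry over. Pictures are saved under pics/ and viewed, at most 14 in all, crops included, and the job is handed in when it is done.

```bash
ls; mkdir -p pics; cat > h.py <<'E'
from station import *
import numpy as np, cv2
def ray(p,uv):
    K=np.array(p["mtx"]);k=p["k1"]
    d=np.array([(uv[0]-K[0,2])/K[0,0],(uv[1]-K[1,2])/K[1,1]]);s=d.copy()
    for _ in range(30): s=d/(1+k*(s@s))
    T=np.array(p["world_to_cam"]);R=T[:3,:3]
    return -R.T@T[:3,3], R.T@np.array([s[0],-s[1],-1])
def at(p,uv,z):
    o,d=ray(p,np.array(uv,float)); return (o+d*(z-o[2])/d[2])
def proj(p,P):
    T=np.array(p["world_to_cam"]);K=np.array(p["mtx"])
    c=T[:3,:3]@np.array(P)+T[:3,3]; s=np.array([c[0]/-c[2],-c[1]/-c[2]])
    s=s*(1+p["k1"]*(s@s)); return K[0,0]*s[0]+K[0,2],K[1,1]*s[1]+K[1,2]
def save(p,n,f=1,crop=None):
    im=p["color"][:,:,::-1]
    if crop: a,b,c,d=crop; im=im[b:d,a:c]
    cv2.imwrite("pics/"+n,cv2.resize(im,None,fx=f,fy=f,interpolation=cv2.INTER_CUBIC))
E
python3 - <<'E'
from h import *
H={"rack":.05,"reader":.1,"plateA":.055,"caseA":.018,"crate":.05,"lever":.14,"mug":.09,"bottle":.17,"dish":.014,"marker":.016,"stapler":.04}
for c in ("top","scene"):
    p=capture(c); save(p,c+"0.png",1.4)
    print(c,np.round(ray(p,(280,210))[0],3))
    for l in H:
        print(l,[(round(r["conf"],2),np.round(r["centre"]).tolist(),np.round(at(p,r["centre"],H[l])[:2],3).tolist()) for r in search_frame(p,l) if r["conf"]>.2])
E
```

```text
pics
top [0.298 0.077 1.549]
rack [(0.87, [256.0, 189.0], [0.584, 0.137]), (0.23, [393.0, 194.0], [0.562, -0.39])]
reader [(0.83, [330.0, 171.0], [0.64, -0.142]), (0.53, [340.0, 167.0], [0.658, -0.18])]
plateA []
caseA [(0.64, [396.0, 192.0], [0.573, -0.41]), (0.63, [394.0, 221.0], [0.461, -0.399]), (0.54, [335.0, 171.0], [0.66, -0.172])]
crate [(0.6, [177.0, 224.0], [0.45, 0.433])]
lever [(0.62, [339.0, 170.0], [0.633, -0.169]), (0.6, [245.0, 252.0], [0.341, 0.172])]
mug [(0.81, [200.0, 280.0], [0.244, 0.334]), (0.64, [340.0, 169.0], [0.651, -0.182])]
bottle [(0.56, [387.0, 264.0], [0.294, -0.321])]
dish [(0.74, [334.0, 174.0], [0.65, -0.168]), (0.61, [342.0, 250.0], [0.349, -0.192])]
marker [(0.67, [239.0, 252.0], [0.346, 0.203])]
stapler [(0.77, [429.0, 244.0], [0.372, -0.521])]
scene [ 1.497 -0.099  0.873]
rack [(0.87, [314.0, 241.0], [0.62, 0.137]), (0.55, [211.0, 221.0], [0.462, -0.17])]
reader [(0.76, [211.0, 274.0], [0.744, -0.172]), (0.33, [213.0, 223.0], [0.536, -0.159])]
plateA [(0.75, [142.0, 237.0], [0.502, -0.385])]
caseA [(0.78, [133.0, 264.0], [0.578, -0.411]), (0.59, [211.0, 274.0], [0.665, -0.18])]
crate [(0.65, [388.0, 202.0], [0.478, 0.429])]
lever [(0.56, [210.0, 221.0], [0.571, -0.164])]
mug [(0.89, [342.0, 170.0], [0.311, 0.317])]
bottle [(0.67, [156.0, 191.0], [0.43, -0.323])]
dish [(0.75, [136.0, 265.0], [0.583, -0.402]), (0.65, [199.0, 213.0], [0.36, -0.211])]
marker []
stapler [(0.82, [108.0, 222.0], [0.381, -0.512]), (0.48, [387.0, 203.0], [0.472, 0.432])]
```

```bash
python3 - <<'E'
from h import *
p=capture("top"); save(p,"top1.png",2.6,(150,130,455,310))
E
```

```text
(no output)
```

View pics/top1.png

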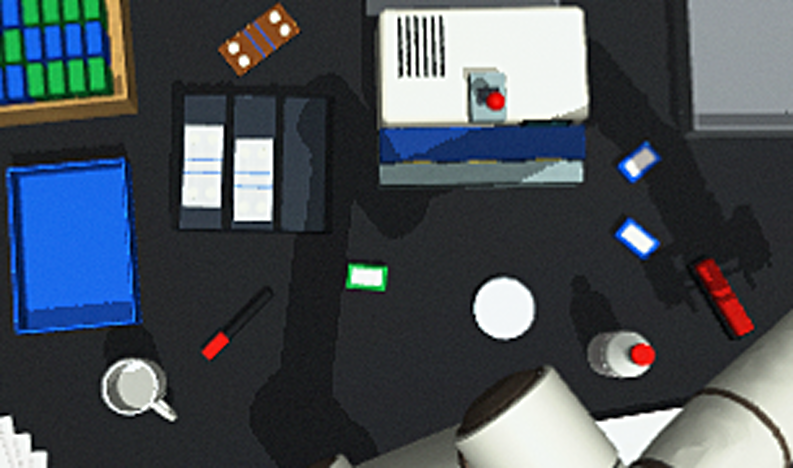

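View pics/scene0.png

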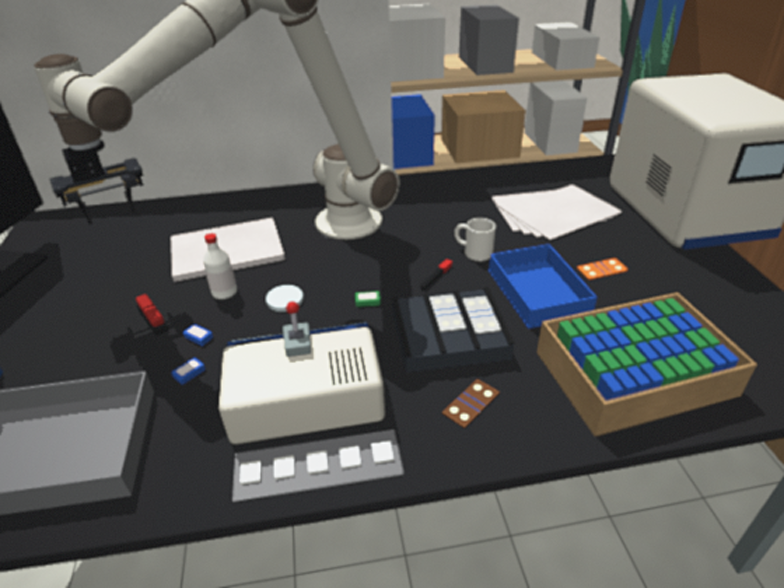

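The top view shows two plates, in the left lane (crop 203,165) and the middle lane (crop 253,180), with the right lane empty. It also shows the reader (485,100), the red lever tip (494,100), three cases (green at 367,276; blue at 638,162 and 636,238) and the crate (72,245). The brown and orange plates are decoys.

```bash
python3 - <<'E'
from h import *
p=capture("top")
C=lambda u,v,z: np.round(at(p,(u/2.6+150,v/2.6+130),z)[:2],3)
for n,u,v,z in [("rackFL",179,229,.056),("rackFR",328,231,.056),("rackBL",185,95,.056),("rackBR",332,97,.056),
 ("pL far",204,125,.055),("pL near",202,208,.055),("pM far",254,139,.055),("pM near",252,221,.055),
 ("shelfL",380,184,.05),("shelfR",583,183,.05),("hsBL",382,10,.11),("hsBR",585,8,.11),("hsFL",380,125,.11),("hsFR",587,122,.11),("tip",495,100,.16),
 ("green",367,276,.018),("b1",638,162,.018),("b2",636,238,.018),("crTL",8,168,.055),("crTR",127,160,.055),("crBL",18,332,.055),("crBR",138,322,.055),("mug",132,386,.09),("bottle",625,355,.1),("dish",504,307,.014),("marker",238,322,.016),("stapler",722,298,.04)]:
  print(n,C(u,v,z))
p=capture("wrist");s=sense()
R=np.array(s["ee_rot"]);c=ray(p,(280,210))
print(np.round(R,3),s["tcp_pos"],"cam in tool",np.round(R.T@(c[0]-s["tcp_pos"]),3),np.round(R.T@c[1],3),p["mtx"][0])
T=np.array(p["world_to_cam"]);print(np.round(T[:3,:3]@R,2))
E
```

```text
rackFL [0.471 0.276]
rackFR [0.467 0.06 ]
rackBL [0.67 0.27]
rackBR [0.667 0.053]
pL far [0.625 0.241]
pL near [0.502 0.243]
pM far [0.604 0.168]
pM near [0.483 0.17 ]
shelfL [ 0.537 -0.017]
shelfR [ 0.537 -0.316]
hsBL [ 0.781 -0.019]
hsBR [ 0.784 -0.313]
hsFL [ 0.612 -0.014]
hsFR [ 0.616 -0.309]
tip [ 0.636 -0.17 ]
green [0.404 0.002]
b1 [ 0.574 -0.409]
b2 [ 0.459 -0.4  ]
crTL [0.562 0.524]
crTR [0.573 0.353]
crBL [0.325 0.501]
crBR [0.338 0.332]
mug [0.249 0.333]
bottle [ 0.287 -0.352]
dish [ 0.358 -0.201]
marker [0.338 0.193]
stapler [ 0.368 -0.515]
[[-0.925 -0.38   0.   ]
 [-0.38   0.925  0.   ]
 [-0.    -0.    -1.   ]] [ 0.23748728 -0.57810568  0.22254382] cam in tool [ 0.072 -0.001 -0.163] [-0.253 -0.002  0.967] [298.01282901   0.         280.6514698 ]
[[-0.    1.   -0.  ]
 [ 0.97  0.    0.26]
 [ 0.26 -0.   -0.97]]
```

```bash
python3 -m pendant '[{"z":0.25},{"z":0.3,"y":0.24,"x":0.08,"rz":-0.05},{"z":0.3,"y":0.46,"x":0.18,"rz":-0.1},{"z":0.3,"y":0.68,"x":0.28,"rz":-0.124},{"z":0.3,"y":0.9,"x":0.38,"rz":-0.124},{"z":0.3,"y":1,"x":0.6,"rz":-0.124},{"z":0.3,"y":1,"x":0.8,"rz":-0.124},{"z":0.3,"y":1,"x":1,"rz":-0.124}]'
python3 -m pendant '[{"y":0.24},{"y":0.48},{"y":0.72},{"y":0.96},{"y":1,"x":0.16,"z":-0.05},{"y":1,"x":0.16,"z":-0.05},{"y":1,"x":0.16,"z":-0.05},{"y":1,"x":0.16,"z":-0.05}]'
python3 -m pendant '[{"y":0.24},{"y":0.48},{"y":0.6},{"y":0.6},{"y":0.6,"claw":0},{"y":0.6,"claw":0},{"y":0.6,"claw":0},{"y":0.6,"claw":0}]'
python3 - <<'E'
from h import *
p=capture("wrist"); save(p,"w1.png",1.4)
s=sense();print(s["tcp_pos"],np.round(s["ee_rot"],3),s["time_s"])
E
```

```text
[ 0.23751554 -0.57810188  0.22255822] [[-0.925 -0.38   0.   ]
 [-0.38   0.925 -0.   ]
 [ 0.    -0.    -1.   ]] 1.4$[0]: bad value
$[0]: bad value
$[0]: bad value
```

View pics/w1.png

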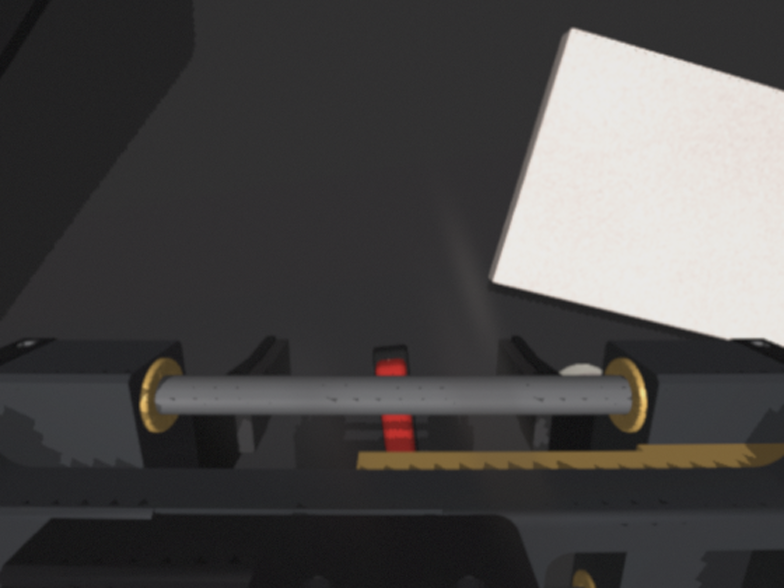

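```bash
python3 -m pendant '[{"x":0,"y":0,"z":0.25,"rx":0,"ry":0,"rz":0.058,"claw":0},{"x":0.08,"y":0.2,"z":0.39,"rx":0,"ry":0,"rz":0.116,"claw":0},{"x":0.18,"y":0.4,"z":0.39,"rx":0,"ry":0,"rz":0.174,"claw":0},{"x":0.28,"y":0.6,"z":0.39,"rx":0,"ry":0,"rz":0.232,"claw":0},{"x":0.4,"y":0.8,"z":0.39,"rx":0,"ry":0,"rz":0.29,"claw":0},{"x":0.6,"y":0.9,"z":0.39,"rx":0,"ry":0,"rz":0.348,"claw":0},{"x":0.8,"y":1,"z":0.39,"rx":0,"ry":0,"rz":0.406,"claw":0},{"x":0.97,"y":1,"z":0.39,"rx":0,"ry":0,"rz":0.464,"claw":0}]' && python3 -m pendant '[{"x":0,"y":0.2,"z":0,"rx":0,"ry":0,"rz":0.058,"claw":0},{"x":0,"y":0.4,"z":0,"rx":0,"ry":0,"rz":0.116,"claw":0},{"x":0,"y":0.6,"z":0,"rx":0,"ry":0,"rz":0.174,"claw":0},{"x":0,"y":0.8,"z":0,"rx":0,"ry":0,"rz":0.232,"claw":0},{"x":0,"y":1,"z":0,"rx":0,"ry":0,"rz":0.29,"claw":0},{"x":0,"y":1,"z":0,"rx":0,"ry":0,"rz":0.348,"claw":0},{"x":0,"y":1.0,"z":0,"rx":0,"ry":0,"rz":0.406,"claw":0},{"x":0,"y":1.0,"z":0,"rx":0,"ry":0,"rz":0.412,"claw":0}]'
python3 - <<'E'
from h import *
s=sense();print(s["tcp_pos"],np.round(s["ee_rot"],3),s["time_s"],s["joints"])
E
```

```text
time_s: 2.4
tcp_pos: [0.4817, -0.3263, 0.3209]
ee_rot: [[0.282, -0.96, 0.001], [-0.96, -0.282, -0.0], [0.001, -0.001, -1.0]]
wrist_force: [0.3, -0.8, 1.1]
gripper_width: 0.166
gripper_force: 0.0
time_s: 3.4
tcp_pos: [0.48, -0.0779, 0.3202]
ee_rot: [[1.0, -0.0, 0.0], [-0.0, -1.0, 0.0], [0.0, -0.0, -1.0]]
wrist_force: [0.1, -0.8, -0.4]
gripper_width: 0.003
gripper_force: 0.0
[ 0.47998934 -0.07789153  0.32020326] [[ 1. -0.  0.]
 [-0. -1.  0.]
 [ 0. -0. -1.]] 3.4 [ 9.96910983e+00  4.93483716e+00 -8.32481956e+00  1.89655885e-03
 -7.67202992e+01  8.00070536e+01]
```

```bash
python3 -m pendant '[{"x":0,"y":0.2,"z":0,"rx":0,"ry":0,"rz":0,"claw":0},{"x":0,"y":0.36,"z":0,"rx":0,"ry":0,"rz":0,"claw":0},{"x":0,"y":0.36,"z":0,"rx":0,"ry":0,"rz":0,"claw":0},{"x":0,"y":0.36,"z":0,"rx":0,"ry":0,"rz":0,"claw":0},{"x":0,"y":0.36,"z":0,"rx":0,"ry":0,"rz":0,"claw":0},{"x":0,"y":0.36,"z":0,"rx":0,"ry":0,"rz":0,"claw":0},{"x":0,"y":0.36,"z":0,"rx":0,"ry":0,"rz":0,"claw":0},{"x":0,"y":0.36,"z":0,"rx":0,"ry":0,"rz":0,"claw":0}]'
python3 - <<'E'
from h import *
p=capture("wrist"); save(p,"w2.png",1.42)
import pickle; pickle.dump(p,open("w2.pkl","wb"))
E
```

```text
time_s: 4.4
tcp_pos: [0.48, 0.0117, 0.3201]
ee_rot: [[1.0, -0.0, 0.0], [-0.0, -1.0, -0.0], [0.0, 0.0, -1.0]]
wrist_force: [0.8, 0.3, 0.7]
gripper_width: 0.006
gripper_force: 0.0
```

View pics/w2.png

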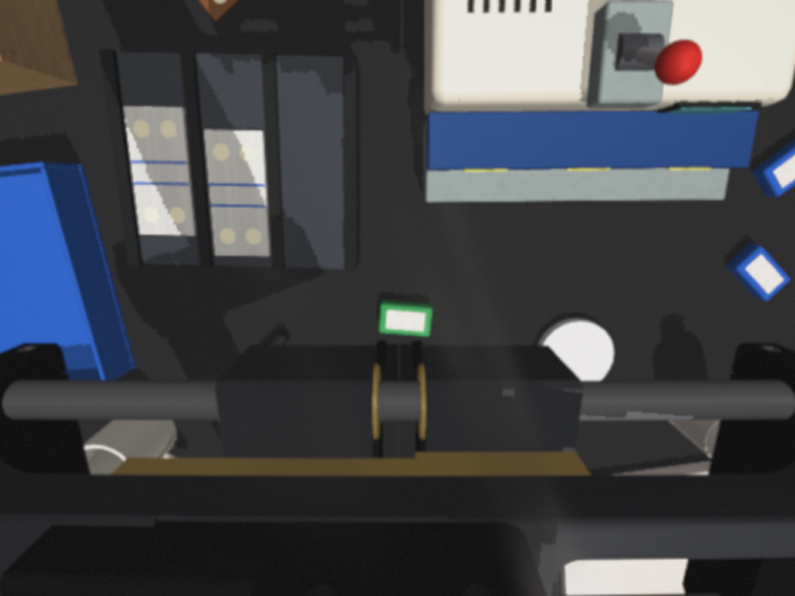

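The wrist view shows the plates with corners near (123,106)-(195,235) and (204,130)-(270,256), and the rack front edge at about row 266. The shelf front edge runs (426,201)-(725,199), with yellow slot marks at (486,170), (588,170) and (690,169). The lever tip is at (680,62).

```bash
python3 - <<'E'
from h import *
import pickle; p=pickle.load(open("w2.pkl","rb"))
C=lambda u,v,z: np.round(at(p,(u/1.42,v/1.42),z)[:2],4)
for n,u,v,z in [("pL fl",123,107,.055),("pL fr",183,106,.055),("pL nl",137,235,.055),("pL nr",195,236,.055),
("pM fl",204,130,.055),("pM fr",262,129,.055),("pM nl",213,256,.055),("pM nr",270,256,.055),
("rib FL",128,263,.056),("rib FR",357,268,.056),("lane0 f",310,268,.05),("ribBL",103,52,.056),("ribBR",345,57,.056),
("shL",426,201,.05),("shR",725,199,.05),("s2",486,170,.062),("s1",588,170,.062),("s0",690,169,.062),("mL",427,171,.05),("mR",727,168,.05),("tip",680,62,.163),
("green",406,319,.018),("b2",762,273,.018)]: print(n,C(u,v,z))
E
```

```text
pL fl [0.6246 0.27  ]
pL fr [0.625 0.213]
pL nl [0.5048 0.2754]
pL nr [0.5036 0.2164]
pM fl [0.6037 0.1955]
pM fr [0.6043 0.1402]
pM nl [0.4832 0.2004]
pM nr [0.4831 0.142 ]
rib FL [0.4764 0.2887]
rib FR [0.4708 0.0535]
lane0 f [0.4697 0.1029]
ribBL [0.6712 0.2805]
ribBR [0.6653 0.0595]
shL [ 0.5373 -0.0164]
shR [ 0.5402 -0.317 ]
s2 [ 0.5665 -0.0723]
s1 [ 0.5668 -0.1699]
s0 [ 0.5683 -0.2683]
mL [ 0.566  -0.0169]
mR [ 0.57   -0.3132]
tip [ 0.6345 -0.1823]
green [0.4041 0.0025]
b2 [ 0.4581 -0.4003]
```

```bash
python3 -m pendant '[{"x":0.15,"y":0.15,"z":0,"rx":0,"ry":0,"rz":-0.008,"claw":0},{"x":0.3,"y":0.3,"z":0,"rx":0,"ry":0,"rz":-0.008,"claw":0},{"x":0.45,"y":0.47,"z":-0.1,"rx":0,"ry":0,"rz":-0.008,"claw":0},{"x":0.608,"y":0.627,"z":-0.2,"rx":0,"ry":0,"rz":-0.008,"claw":0},{"x":0.608,"y":0.627,"z":-0.44,"rx":0,"ry":0,"rz":-0.008,"claw":0},{"x":0.608,"y":0.627,"z":-0.68,"rx":0,"ry":0,"rz":-0.008,"claw":0},{"x":0.608,"y":0.627,"z":-0.9,"rx":0,"ry":0,"rz":-0.008,"claw":0},{"x":0.608,"y":0.627,"z":-0.98,"rx":0,"ry":0,"rz":-0.008,"claw":0}]'
```

```text
time_s: 5.45
tcp_pos: [0.6296, 0.1676, 0.0703]
ee_rot: [[1.0, -0.025, -0.007], [-0.025, -1.0, -0.003], [-0.007, 0.003, -1.0]]
wrist_force: [0.3, 0.2, 0.5]
gripper_width: 0.006
gripper_force: 0.0
```

```bash
python3 -m pendant '[{"x":0,"y":0,"z":-0.05,"rx":0,"ry":0,"rz":0,"claw":0},{"x":0,"y":0,"z":-0.09,"rx":0,"ry":0,"rz":0,"claw":0},{"x":0,"y":0,"z":-0.09,"rx":0,"ry":0,"rz":0,"claw":0},{"x":-0.04,"y":0,"z":-0.09,"rx":0,"ry":0,"rz":0,"claw":0},{"x":-0.08,"y":0,"z":-0.09,"rx":0,"ry":0,"rz":0,"claw":0},{"x":-0.12,"y":0,"z":-0.09,"rx":0,"ry":0,"rz":0,"claw":0},{"x":-0.16,"y":0.002,"z":-0.09,"rx":0,"ry":0,"rz":0,"claw":0},{"x":-0.16,"y":0.004,"z":-0.09,"rx":0,"ry":0,"rz":0,"claw":0}]'
```

```text
time_s: 6.45
tcp_pos: [0.5909, 0.1696, 0.0527]
ee_rot: [[1.0, -0.024, -0.001], [-0.024, -1.0, -0.0], [-0.001, 0.0, -1.0]]
wrist_force: [0.8, 0.1, 0.1]
gripper_width: 0.008
gripper_force: 0.0
```

```bash
python3 -m pendant '[{"x":-0.04,"y":0,"z":0,"rx":0,"ry":0,"rz":0,"claw":0},{"x":-0.08,"y":0.002,"z":0,"rx":0,"ry":0,"rz":0,"claw":0},{"x":-0.12,"y":0.003,"z":0,"rx":0,"ry":0,"rz":0,"claw":0},{"x":-0.142,"y":0.004,"z":0,"rx":0,"ry":0,"rz":0,"claw":0},{"x":-0.142,"y":0.004,"z":0,"rx":0,"ry":0,"rz":0,"claw":0},{"x":-0.11,"y":0.004,"z":0,"rx":0,"ry":0,"rz":0,"claw":0},{"x":-0.11,"y":0,"z":0.2,"rx":0,"ry":0,"rz":0,"claw":0.4},{"x":-0.11,"y":0,"z":0.4,"rx":0,"ry":0,"rz":0,"claw":0.7}]' && python3 -m pendant '[{"x":-0.24,"y":0,"z":0.24,"rx":0,"ry":0,"rz":0,"claw":0.77},{"x":-0.46,"y":0,"z":0.24,"rx":0,"ry":0,"rz":0,"claw":0.77},{"x":-0.52,"y":0,"z":0.24,"rx":0,"ry":0,"rz":0,"claw":0.77},{"x":-0.52,"y":0,"z":0.24,"rx":0,"ry":0,"rz":0,"claw":0.77},{"x":-0.52,"y":0,"z":0.24,"rx":0,"ry":0,"rz":0,"claw":0.77},{"x":-0.52,"y":0,"z":0.24,"rx":0,"ry":0,"rz":0,"claw":0.77},{"x":-0.52,"y":0,"z":0.24,"rx":0,"ry":0,"rz":0,"claw":0.77},{"x":-0.52,"y":0,"z":0.24,"rx":0,"ry":0,"rz":0,"claw":0.77}]'
python3 - <<'E'
from h import *
p=capture("wrist"); save(p,"w3.png",1.42)
import pickle; pickle.dump(p,open("w3.pkl","wb"))
E
```

```text
time_s: 7.45
tcp_pos: [0.565, 0.1694, 0.1531]
ee_rot: [[1.0, -0.025, -0.001], [-0.025, -1.0, -0.001], [-0.001, 0.001, -1.0]]
wrist_force: [0.2, 0.4, 0.3]
gripper_width: 0.151
gripper_force: 0.0
time_s: 8.45
tcp_pos: [0.4348, 0.1696, 0.2122]
ee_rot: [[1.0, -0.025, -0.001], [-0.025, -1.0, -0.001], [-0.001, 0.001, -1.0]]
wrist_force: [-0.7, 0.4, -0.7]
gripper_width: 0.77
gripper_force: 0.0
```

View pics/w3.png

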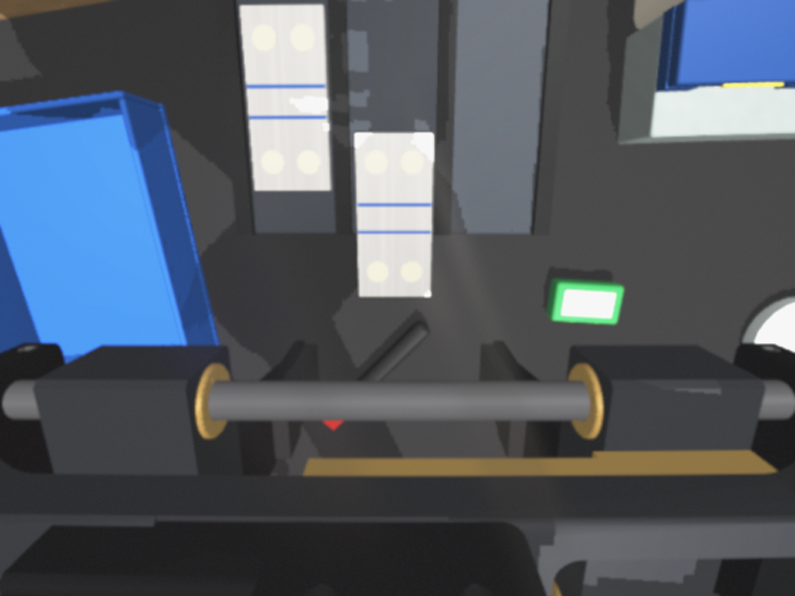

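Plate M now overhangs: its near edge is at row 296 (columns 359-432) and the rack front is at row 234. The marker lies below the grip spot, near (395,350).

```bash
python3 - <<'E'
from h import *
import pickle; p=pickle.load(open("w3.pkl","rb"))
C=lambda u,v,z: np.round(at(p,(u/1.42,v/1.42),z)[:2],4)
for n,u,v,z in [("nl",359,296,.055),("nr",432,297,.055),("fl",353,132,.055),("fr",434,132,.055),("rackf",300,233,.05),("rackf",490,235,.05),("markerend",425,325,.016),("mk2",333,425,.016)]: print(n,C(u,v,z))
E
```

```text
nl [0.4242 0.2   ]
nr [0.4219 0.143 ]
fl [0.5441 0.1983]
fr [0.5426 0.141 ]
rackf [0.4737 0.243 ]
rackf [0.4684 0.0981]
markerend [0.3861 0.1464]
mk2 [0.2877 0.2352]
```

```bash
python3 -m pendant '[{"x":0.046,"y":0.007,"z":-0.2,"rx":0,"ry":0,"rz":0,"claw":0.77},{"x":0.046,"y":0.007,"z":-0.4,"rx":0,"ry":0,"rz":0,"claw":0.77},{"x":0.046,"y":0.007,"z":-0.58,"rx":0,"ry":0,"rz":0,"claw":0.77},{"x":0.046,"y":0.007,"z":-0.716,"rx":0,"ry":0,"rz":0,"claw":0.77},{"x":0.046,"y":0.007,"z":-0.716,"rx":0,"ry":0,"rz":0,"claw":0.77},{"x":0.046,"y":0.007,"z":-0.716,"rx":0,"ry":0,"rz":0,"claw":0.55},{"x":0.046,"y":0.007,"z":-0.716,"rx":0,"ry":0,"rz":0,"claw":0.5},{"x":0.046,"y":0.007,"z":-0.716,"rx":0,"ry":0,"rz":0,"claw":0.5}]'
```

```text
time_s: 9.5
tcp_pos: [0.4471, 0.1723, 0.035]
ee_rot: [[1.0, -0.025, 0.003], [-0.025, -1.0, 0.002], [0.003, -0.002, -1.0]]
wrist_force: [0.1, 1.1, 1.2]
gripper_width: 0.633
gripper_force: 30.0
```

```bash
python3 -m pendant '[{"x":0,"y":0,"z":0.08,"rx":0,"ry":0,"rz":0,"claw":0.5},{"x":0,"y":0,"z":0.24,"rx":0,"ry":0,"rz":0,"claw":0.5},{"x":-0.03,"y":-0.1,"z":0.34,"rx":0,"ry":0,"rz":0.004,"claw":0.5},{"x":-0.06,"y":-0.25,"z":0.34,"rx":0,"ry":0,"rz":0.008,"claw":0.5},{"x":-0.1,"y":-0.42,"z":0.34,"rx":0,"ry":0,"rz":0.011,"claw":0.5},{"x":-0.1,"y":-0.6,"z":0.34,"rx":0,"ry":0,"rz":0.011,"claw":0.5},{"x":-0.1,"y":-0.78,"z":0.34,"rx":0,"ry":0,"rz":0.011,"claw":0.5},{"x":-0.1,"y":-0.95,"z":0.34,"rx":0,"ry":0,"rz":0.011,"claw":0.5}]' && python3 -m pendant '[{"x":0,"y":-0.15,"z":0,"rx":0,"ry":0,"rz":0,"claw":0.5},{"x":0,"y":-0.3,"z":0,"rx":0,"ry":0,"rz":0,"claw":0.5},{"x":0.0,"y":-0.4,"z":0,"rx":0,"ry":0,"rz":0,"claw":0.5},{"x":0.02,"y":-0.407,"z":-0.06,"rx":0,"ry":0,"rz":0,"claw":0.5},{"x":0.048,"y":-0.407,"z":-0.12,"rx":0,"ry":0,"rz":0,"claw":0.5},{"x":0.048,"y":-0.407,"z":-0.16,"rx":0,"ry":0,"rz":0,"claw":0.5},{"x":0.048,"y":-0.407,"z":-0.16,"rx":0,"ry":0,"rz":0,"claw":0.5},{"x":0.048,"y":-0.407,"z":-0.16,"rx":0,"ry":0,"rz":0,"claw":0.5}]'
python3 - <<'E'
from h import *
p=capture("wrist"); save(p,"w4.png",1.42)
import pickle; pickle.dump(p,open("w4.pkl","wb"))
E
```

```text
time_s: 10.5
tcp_pos: [0.4206, -0.0675, 0.1192]
ee_rot: [[1.0, 0.01, 0.001], [0.01, -1.0, 0.0], [0.001, -0.0, -1.0]]
wrist_force: [1.9, -0.0, -1.3]
gripper_width: 0.634
gripper_force: 30.0
time_s: 11.5
tcp_pos: [0.4332, -0.1674, 0.0786]
ee_rot: [[1.0, 0.011, 0.0], [0.011, -1.0, -0.0], [0.0, 0.0, -1.0]]
wrist_force: [-0.1, -0.6, -1.2]
gripper_width: 0.636
gripper_force: 30.0
```

View pics/w4.png

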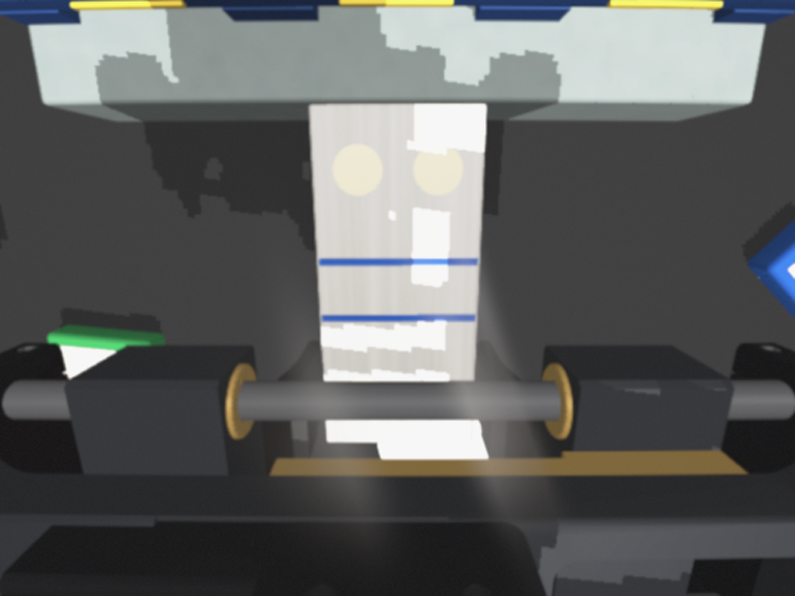

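The plate is held flat: its front edge is at (309-486, row 104), and slot 1's opening lies between the dividers at columns 318 and 476, row 15. The shelf front edge is at row 101.

```bash
python3 - <<'E'
from h import *
import pickle; p=pickle.load(open("w4.pkl","rb"))
C=lambda u,v,z: np.round(at(p,(u/1.42,v/1.42),z)[:2],4)
for n,u,v,z in [("openL",318,15,.05),("openR",476,15,.05),("tooth LL",232,18,.05),("tooth RR",560,18,.05),("shL",44,102,.05),("shR",751,102,.05),("pfl",309,104,.1025),("pfr",486,104,.1025),("pnl",325,380,.1025),("pnr",474,380,.1025)]: print(n,C(u,v,z))
E
```

```text
openL [ 0.5703 -0.1346]
openR [ 0.5709 -0.1975]
tooth LL [ 0.569  -0.1001]
tooth RR [ 0.5704 -0.2312]
shL [ 0.5378 -0.0177]
shR [ 0.5409 -0.3154]
pfl [ 0.5282 -0.14  ]
pfr [ 0.5288 -0.1936]
pnl [ 0.4372 -0.1417]
pnr [ 0.4377 -0.195 ]
```

```bash
python3 -m pendant '[{"x":0,"y":0.001,"z":-0.1,"rx":0,"ry":0,"rz":0,"claw":0.5},{"x":0,"y":0.001,"z":-0.162,"rx":0,"ry":0,"rz":0,"claw":0.5},{"x":0,"y":0.001,"z":-0.162,"rx":0,"ry":0,"rz":0,"claw":0.5},{"x":0.05,"y":0.001,"z":-0.162,"rx":0,"ry":0,"rz":0,"claw":0.5},{"x":0.1,"y":0.002,"z":-0.162,"rx":0,"ry":0,"rz":0,"claw":0.5},{"x":0.15,"y":0.002,"z":-0.162,"rx":0,"ry":0,"rz":0,"claw":0.5},{"x":0.2,"y":0.003,"z":-0.162,"rx":0,"ry":0,"rz":0,"claw":0.5},{"x":0.2,"y":0.003,"z":-0.162,"rx":0,"ry":0,"rz":0,"claw":0.5}]'
```

```text
time_s: 12.55
tcp_pos: [0.4843, -0.1671, 0.038]
ee_rot: [[1.0, 0.01, 0.001], [0.01, -1.0, -0.0], [0.001, 0.0, -1.0]]
wrist_force: [0.8, 1.2, -0.2]
gripper_width: 0.636
gripper_force: 30.0
```

```bash
python3 -m pendant '[{"x":0.04,"y":0,"z":0,"rx":0,"ry":0,"rz":0,"claw":0.5},{"x":0.08,"y":0,"z":0,"rx":0,"ry":0,"rz":0,"claw":0.5},{"x":0.11,"y":0.001,"z":0,"rx":0,"ry":0,"rz":0,"claw":0.5},{"x":0.14,"y":0.001,"z":0,"rx":0,"ry":0,"rz":0,"claw":0.5},{"x":0.15,"y":0.001,"z":0,"rx":0,"ry":0,"rz":0,"claw":0.5},{"x":0.16,"y":0.002,"z":-0.004,"rx":0,"ry":0,"rz":0,"claw":0.5},{"x":0.162,"y":0.002,"z":-0.006,"rx":0,"ry":0,"rz":0,"claw":0.5},{"x":0.162,"y":0.002,"z":-0.006,"rx":0,"ry":0,"rz":0,"claw":0.5}]'
```

```text
time_s: 13.55
tcp_pos: [0.5221, -0.1666, 0.0361]
ee_rot: [[1.0, 0.009, -0.003], [0.009, -1.0, 0.0], [-0.003, -0.0, -1.0]]
wrist_force: [-3.4, 0.9, 0.0]
gripper_width: 0.637
gripper_force: 30.0
```

```bash
python3 -m pendant '[{"x":0.012,"y":0,"z":-0.003,"rx":0,"ry":0,"rz":0,"claw":0.5},{"x":0.012,"y":0,"z":-0.003,"rx":0,"ry":0,"rz":0,"claw":0.5},{"x":0.012,"y":0,"z":-0.003,"rx":0,"ry":0,"rz":0,"claw":0.5},{"x":0.008,"y":0,"z":-0.003,"rx":0,"ry":0,"rz":0,"claw":0.5},{"x":0,"y":0,"z":-0.003,"rx":0,"ry":0,"rz":0,"claw":0.77},{"x":0,"y":0,"z":-0.003,"rx":0,"ry":0,"rz":0,"claw":0.77},{"x":0,"y":0,"z":-0.003,"rx":0,"ry":0,"rz":0,"claw":0.77},{"x":0,"y":0,"z":-0.003,"rx":0,"ry":0,"rz":0,"claw":0.77}]' && python3 -m pendant '[{"x":0,"y":0,"z":0.1,"rx":0,"ry":0,"rz":0,"claw":0.77},{"x":-0.04,"y":0,"z":0.2,"rx":0,"ry":0,"rz":0,"claw":0.77},{"x":-0.1,"y":0,"z":0.4,"rx":0,"ry":0,"rz":0,"claw":0.77},{"x":-0.1,"y":0.04,"z":0.6,"rx":0,"ry":0,"rz":0,"claw":0.3},{"x":-0.1,"y":0.08,"z":0.6,"rx":0,"ry":0,"rz":0,"claw":0},{"x":-0.1,"y":0.08,"z":0.6,"rx":0,"ry":0,"rz":0,"claw":0},{"x":-0.1,"y":0.08,"z":0.6,"rx":0,"ry":0,"rz":0,"claw":0},{"x":-0.1,"y":0.08,"z":0.6,"rx":0,"ry":0,"rz":0,"claw":0}]'
python3 - <<'E'
from h import *
p=capture("wrist"); save(p,"w5.png",1.42)
import pickle; pickle.dump(p,open("w5.pkl","wb"))
E
```

```text
time_s: 14.55
tcp_pos: [0.5241, -0.1666, 0.036]
ee_rot: [[1.0, 0.01, 0.001], [0.01, -1.0, -0.0], [0.001, 0.0, -1.0]]
wrist_force: [-0.8, 0.3, -0.1]
gripper_width: 0.766
gripper_force: 0.0
time_s: 15.55
tcp_pos: [0.498, -0.1468, 0.1846]
ee_rot: [[1.0, 0.009, -0.003], [0.009, -1.0, -0.0], [-0.003, 0.0, -1.0]]
wrist_force: [-1.2, 0.8, 0.1]
gripper_width: 0.28
gripper_force: 0.0
```

View pics/w5.png

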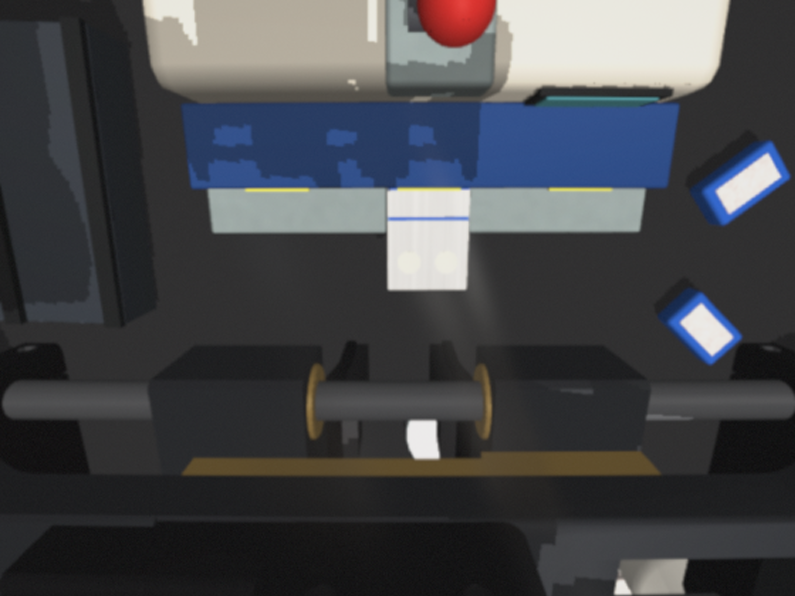

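Plate M stands in slot 1, with its near edge at row 289 (columns 387-468). The far blue line is hidden at the mouth and the near one shows at row 217.

```bash
python3 - <<'E'
from h import *
import pickle; p=pickle.load(open("w5.pkl","rb"))
C=lambda u,v,z: np.round(at(p,(u/1.42,v/1.42),z)[:2],4)
for n,u,v,z in [("nl",388,290,.055),("nr",467,290,.055),("line",428,218,.055),("shL",213,232,.05),("shM",385,232,.05),("shR",640,231,.05),("b1",740,184,.018),("b2",703,327,.018),("b1a",700,180,.018)]: print(n,C(u,v,z))
s=sense();print(s["gripper_width"])
E
```

```text
nl [ 0.4978 -0.14  ]
nr [ 0.4984 -0.1961]
line [ 0.5484 -0.167 ]
shL [ 0.5372 -0.0174]
shM [ 0.5382 -0.1377]
shR [ 0.5408 -0.3161]
b1 [ 0.574  -0.4056]
b2 [ 0.4597 -0.3996]
b1a [ 0.5764 -0.3742]
0.24020879963208397
```

```bash
python3 -m pendant '[{"x":0,"y":0.2,"z":0.05,"rx":0,"ry":0,"rz":0,"claw":0},{"x":0.05,"y":0.4,"z":0.05,"rx":0,"ry":0,"rz":-0.011,"claw":0},{"x":0.15,"y":0.6,"z":0.05,"rx":0,"ry":0,"rz":-0.011,"claw":0},{"x":0.3,"y":0.78,"z":0.05,"rx":0,"ry":0,"rz":-0.011,"claw":0},{"x":0.45,"y":0.95,"z":0.0,"rx":0,"ry":0,"rz":-0.011,"claw":0},{"x":0.56,"y":1,"z":0.0,"rx":0,"ry":0,"rz":-0.011,"claw":0},{"x":0.616,"y":1,"z":0,"rx":0,"ry":0,"rz":-0.011,"claw":0},{"x":0.616,"y":1,"z":0,"rx":0,"ry":0,"rz":-0.011,"claw":0}]' && python3 -m pendant '[{"x":0,"y":0.2,"z":0,"rx":0,"ry":0,"rz":0,"claw":0},{"x":0,"y":0.4,"z":-0.1,"rx":0,"ry":0,"rz":0,"claw":0},{"x":0,"y":0.553,"z":-0.2,"rx":0,"ry":0,"rz":0,"claw":0},{"x":0,"y":0.553,"z":-0.35,"rx":0,"ry":0,"rz":0,"claw":0},{"x":0,"y":0.553,"z":-0.45,"rx":0,"ry":0,"rz":0,"claw":0},{"x":0,"y":0.553,"z":-0.45,"rx":0,"ry":0,"rz":0,"claw":0},{"x":0,"y":0.553,"z":-0.45,"rx":0,"ry":0,"rz":0,"claw":0},{"x":0,"y":0.553,"z":-0.45,"rx":0,"ry":0,"rz":0,"claw":0}]'
```

```text
time_s: 16.6
tcp_pos: [0.6529, 0.1034, 0.1842]
ee_rot: [[1.0, -0.025, -0.002], [-0.025, -1.0, -0.001], [-0.002, 0.001, -1.0]]
wrist_force: [-0.2, 0.0, -0.2]
gripper_width: 0.006
gripper_force: 0.0
time_s: 17.6
tcp_pos: [0.6534, 0.2419, 0.0753]
ee_rot: [[1.0, -0.025, 0.003], [-0.025, -1.0, 0.002], [0.003, -0.002, -1.0]]
wrist_force: [1.1, 0.2, 0.5]
gripper_width: 0.005
gripper_force: 0.0
```

```bash
python3 -m pendant '[{"x":0,"y":0,"z":-0.05,"rx":0,"ry":0,"rz":0,"claw":0},{"x":0,"y":0,"z":-0.09,"rx":0,"ry":0,"rz":0,"claw":0},{"x":0,"y":0,"z":-0.09,"rx":0,"ry":0,"rz":0,"claw":0},{"x":-0.04,"y":0,"z":-0.09,"rx":0,"ry":0,"rz":0,"claw":0},{"x":-0.08,"y":0,"z":-0.09,"rx":0,"ry":0,"rz":0,"claw":0},{"x":-0.12,"y":0.002,"z":-0.09,"rx":0,"ry":0,"rz":0,"claw":0},{"x":-0.16,"y":0.004,"z":-0.09,"rx":0,"ry":0,"rz":0,"claw":0},{"x":-0.2,"y":0.005,"z":-0.09,"rx":0,"ry":0,"rz":0,"claw":0}]' && python3 -m pendant '[{"x":-0.04,"y":0,"z":0,"rx":0,"ry":0,"rz":0,"claw":0},{"x":-0.08,"y":0.002,"z":0,"rx":0,"ry":0,"rz":0,"claw":0},{"x":-0.12,"y":0.003,"z":0,"rx":0,"ry":0,"rz":0,"claw":0},{"x":-0.166,"y":0.004,"z":0,"rx":0,"ry":0,"rz":0,"claw":0},{"x":-0.166,"y":0.004,"z":0,"rx":0,"ry":0,"rz":0,"claw":0},{"x":-0.13,"y":0.004,"z":0,"rx":0,"ry":0,"rz":0,"claw":0},{"x":-0.13,"y":0,"z":0.2,"rx":0,"ry":0,"rz":0,"claw":0.4},{"x":-0.13,"y":0,"z":0.4,"rx":0,"ry":0,"rz":0,"claw":0.7}]' && python3 -m pendant '[{"x":-0.2,"y":0,"z":0.24,"rx":0,"ry":0,"rz":0,"claw":0.77},{"x":-0.4,"y":0,"z":0.24,"rx":0,"ry":0,"rz":0,"claw":0.77},{"x":-0.48,"y":0,"z":0.24,"rx":0,"ry":0,"rz":0,"claw":0.77},{"x":-0.48,"y":0,"z":0.24,"rx":0,"ry":0,"rz":0,"claw":0.77},{"x":-0.48,"y":0,"z":0.24,"rx":0,"ry":0,"rz":0,"claw":0.77},{"x":-0.48,"y":0,"z":0.24,"rx":0,"ry":0,"rz":0,"claw":0.77},{"x":-0.48,"y":0,"z":0.24,"rx":0,"ry":0,"rz":0,"claw":0.77},{"x":-0.48,"y":0,"z":0.24,"rx":0,"ry":0,"rz":0,"claw":0.77}]'
python3 - <<'E'
from h import *
p=capture("wrist"); save(p,"w6.png",1.42)
import pickle; pickle.dump(p,open("w6.pkl","wb"))
E
```

```text
time_s: 18.6
tcp_pos: [0.6013, 0.2428, 0.0505]
ee_rot: [[1.0, -0.025, -0.001], [-0.025, -1.0, -0.0], [-0.001, 0.0, -1.0]]
wrist_force: [-0.4, -0.5, 0.1]
gripper_width: 0.006
gripper_force: 0.1
time_s: 19.6
tcp_pos: [0.5709, 0.2426, 0.1514]
ee_rot: [[1.0, -0.025, -0.001], [-0.025, -1.0, -0.001], [-0.001, 0.001, -1.0]]
wrist_force: [0.5, 1.9, 0.8]
gripper_width: 0.154
gripper_force: 0.0
time_s: 20.6
tcp_pos: [0.4503, 0.2428, 0.2104]
ee_rot: [[1.0, -0.025, -0.0], [-0.025, -1.0, -0.001], [-0.0, 0.001, -1.0]]
wrist_force: [0.2, 0.2, -0.3]
gripper_width: 0.765
gripper_force: 0.0
```

View pics/w6.png

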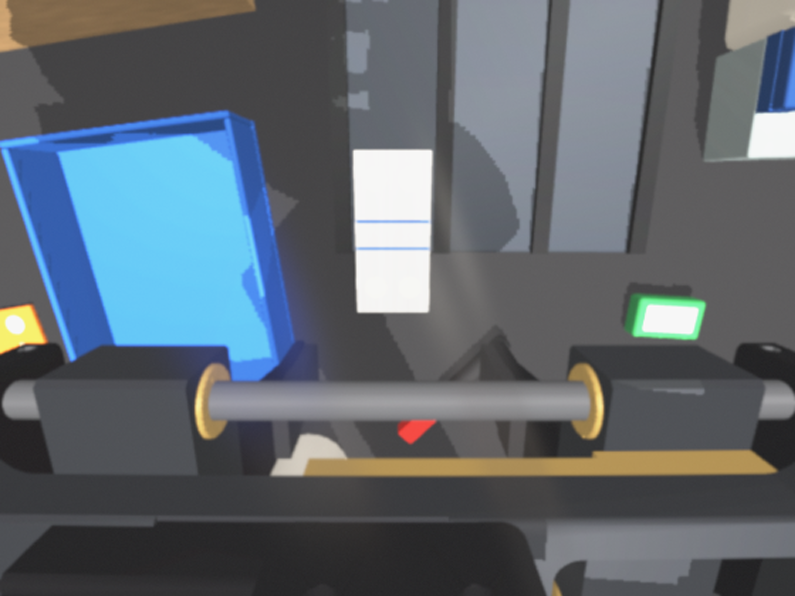

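The left plate overhangs too: its near edge is at row 312 (columns 358-430) and the rack front at row 252.

```bash
python3 - <<'E'
from h import *
import pickle; p=pickle.load(open("w6.pkl","rb"))
C=lambda u,v,z: np.round(at(p,(u/1.42,v/1.42),z)[:2],4)
for n,u,v,z in [("nl",358,312,.055),("nr",430,312,.055),("fl",353,150,.055),("fr",432,150,.055),("rackf",345,251,.05),("rackf",490,252,.05),("crNRtop",292,365,.055),("crFR",228,112,.055),("crFL",5,145,.055),("greenC",670,318,.018),("gTL",650,298,.018),("gTR",705,302,.018)]: print(n,C(u,v,z))
E
```

```text
nl [0.4273 0.2745]
nr [0.4258 0.218 ]
fl [0.5474 0.272 ]
fr [0.546  0.2158]
rackf [0.4748 0.2825]
rackf [0.4712 0.1713]
crNRtop [0.3837 0.3304]
crFR [0.5751 0.358 ]
crFL [0.5588 0.5223]
greenC [0.4036 0.0029]
gTL [0.4224 0.0232]
gTR [ 0.4175 -0.0262]
```

```bash
python3 -m pendant '[{"x":0,"y":0.013,"z":-0.2,"rx":0,"ry":0,"rz":0,"claw":0.77},{"x":0,"y":0.013,"z":-0.4,"rx":0,"ry":0,"rz":0,"claw":0.77},{"x":0,"y":0.013,"z":-0.58,"rx":0,"ry":0,"rz":0,"claw":0.77},{"x":0,"y":0.013,"z":-0.706,"rx":0,"ry":0,"rz":0,"claw":0.77},{"x":0,"y":0.013,"z":-0.706,"rx":0,"ry":0,"rz":0,"claw":0.77},{"x":0,"y":0.013,"z":-0.706,"rx":0,"ry":0,"rz":0,"claw":0.55},{"x":0,"y":0.013,"z":-0.706,"rx":0,"ry":0,"rz":0,"claw":0.5},{"x":0,"y":0.013,"z":-0.706,"rx":0,"ry":0,"rz":0,"claw":0.5}]'
```

```text
time_s: 21.65
tcp_pos: [0.451, 0.2471, 0.0358]
ee_rot: [[1.0, -0.025, 0.003], [-0.025, -1.0, 0.003], [0.003, -0.003, -1.0]]
wrist_force: [0.4, 0.6, 2.1]
gripper_width: 0.635
gripper_force: 30.0
```

```bash
python3 -m pendant '[{"x":0,"y":0,"z":0.08,"rx":0,"ry":0,"rz":0,"claw":0.5},{"x":0,"y":0,"z":0.24,"rx":0,"ry":0,"rz":0,"claw":0.5},{"x":-0.03,"y":-0.1,"z":0.34,"rx":0,"ry":0,"rz":0.004,"claw":0.5},{"x":-0.06,"y":-0.25,"z":0.34,"rx":0,"ry":0,"rz":0.008,"claw":0.5},{"x":-0.1,"y":-0.42,"z":0.34,"rx":0,"ry":0,"rz":0.011,"claw":0.5},{"x":-0.1,"y":-0.6,"z":0.34,"rx":0,"ry":0,"rz":0.011,"claw":0.5},{"x":-0.1,"y":-0.78,"z":0.34,"rx":0,"ry":0,"rz":0.011,"claw":0.5},{"x":-0.1,"y":-0.95,"z":0.34,"rx":0,"ry":0,"rz":0.011,"claw":0.5}]' && python3 -m pendant '[{"x":0,"y":-0.15,"z":0,"rx":0,"ry":0,"rz":0,"claw":0.5},{"x":0,"y":-0.27,"z":0,"rx":0,"ry":0,"rz":0,"claw":0.5},{"x":0.0,"y":-0.317,"z":0,"rx":0,"ry":0,"rz":0,"claw":0.5},{"x":0.02,"y":-0.317,"z":-0.06,"rx":0,"ry":0,"rz":0,"claw":0.5},{"x":0.035,"y":-0.317,"z":-0.12,"rx":0,"ry":0,"rz":0,"claw":0.5},{"x":0.035,"y":-0.317,"z":-0.162,"rx":0,"ry":0,"rz":0,"claw":0.5},{"x":0.035,"y":-0.317,"z":-0.162,"rx":0,"ry":0,"rz":0,"claw":0.5},{"x":0.035,"y":-0.317,"z":-0.162,"rx":0,"ry":0,"rz":0,"claw":0.5}]'
python3 - <<'E'
from h import *
p=capture("wrist"); save(p,"w7.png",1.42)
import pickle; pickle.dump(p,open("w7.pkl","wb"))
E
```

```text
time_s: 22.65
tcp_pos: [0.4246, 0.0073, 0.1199]
ee_rot: [[1.0, 0.01, 0.001], [0.01, -1.0, 0.001], [0.001, -0.001, -1.0]]
wrist_force: [0.5, 0.2, -1.3]
gripper_width: 0.636
gripper_force: 30.0
time_s: 23.65
tcp_pos: [0.4341, -0.0704, 0.0792]
ee_rot: [[1.0, 0.01, 0.001], [0.01, -1.0, 0.0], [0.001, -0.0, -1.0]]
wrist_force: [0.7, -0.1, -0.4]
gripper_width: 0.639
gripper_force: 30.0
```

View pics/w7.png

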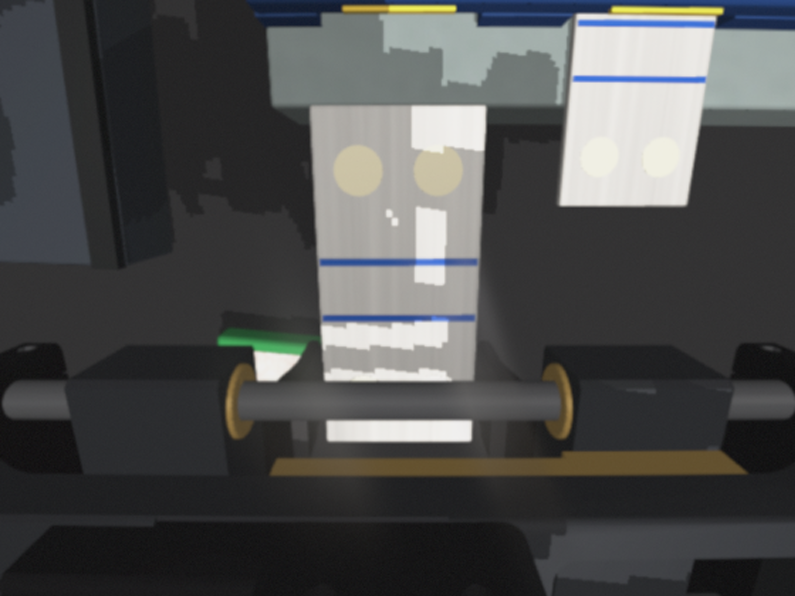

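Plate L (front edge 311-486, row 105) lines up with slot 2's opening (321-478, row 20) to within about 1 mm. In slot 1, the plate's blue line is level with the mouth.

```bash
python3 -m pendant '[{"x":0,"y":-0.002,"z":-0.1,"rx":0,"ry":0,"rz":0,"claw":0.5},{"x":0,"y":-0.002,"z":-0.164,"rx":0,"ry":0,"rz":0,"claw":0.5},{"x":0,"y":-0.002,"z":-0.164,"rx":0,"ry":0,"rz":0,"claw":0.5},{"x":0.05,"y":-0.002,"z":-0.164,"rx":0,"ry":0,"rz":0,"claw":0.5},{"x":0.1,"y":-0.001,"z":-0.164,"rx":0,"ry":0,"rz":0,"claw":0.5},{"x":0.15,"y":-0.001,"z":-0.164,"rx":0,"ry":0,"rz":0,"claw":0.5},{"x":0.2,"y":0,"z":-0.164,"rx":0,"ry":0,"rz":0,"claw":0.5},{"x":0.2,"y":0,"z":-0.164,"rx":0,"ry":0,"rz":0,"claw":0.5}]'
```

```text
time_s: 24.7
tcp_pos: [0.485, -0.0705, 0.0378]
ee_rot: [[1.0, 0.01, 0.001], [0.01, -1.0, 0.0], [0.001, -0.0, -1.0]]
wrist_force: [-0.9, -0.5, -0.2]
gripper_width: 0.634
gripper_force: 30.0
```

```bash
python3 -m pendant '[{"x":0.04,"y":0,"z":0,"rx":0,"ry":0,"rz":0,"claw":0.5},{"x":0.08,"y":0,"z":0,"rx":0,"ry":0,"rz":0,"claw":0.5},{"x":0.11,"y":0.001,"z":0,"rx":0,"ry":0,"rz":0,"claw":0.5},{"x":0.14,"y":0.001,"z":0,"rx":0,"ry":0,"rz":0,"claw":0.5},{"x":0.15,"y":0.001,"z":0,"rx":0,"ry":0,"rz":0,"claw":0.5},{"x":0.158,"y":0.002,"z":-0.004,"rx":0,"ry":0,"rz":0,"claw":0.5},{"x":0.158,"y":0.002,"z":-0.006,"rx":0,"ry":0,"rz":0,"claw":0.5},{"x":0.158,"y":0.002,"z":-0.006,"rx":0,"ry":0,"rz":0,"claw":0.5}]'
```

```text
time_s: 25.7
tcp_pos: [0.5213, -0.0703, 0.0358]
ee_rot: [[1.0, 0.009, -0.004], [0.009, -1.0, -0.0], [-0.004, 0.0, -1.0]]
wrist_force: [-4.6, 0.6, 1.3]
gripper_width: 0.634
gripper_force: 30.0
```

```bash
python3 -m pendant '[{"x":0.012,"y":0,"z":-0.003,"rx":0,"ry":0,"rz":0,"claw":0.5},{"x":0.012,"y":0,"z":-0.003,"rx":0,"ry":0,"rz":0,"claw":0.5},{"x":0.012,"y":0,"z":-0.003,"rx":0,"ry":0,"rz":0,"claw":0.5},{"x":0.008,"y":0,"z":-0.003,"rx":0,"ry":0,"rz":0,"claw":0.5},{"x":0,"y":0,"z":-0.003,"rx":0,"ry":0,"rz":0,"claw":0.77},{"x":0,"y":0,"z":-0.003,"rx":0,"ry":0,"rz":0,"claw":0.77},{"x":0,"y":0,"z":-0.003,"rx":0,"ry":0,"rz":0,"claw":0.77},{"x":0,"y":0,"z":-0.003,"rx":0,"ry":0,"rz":0,"claw":0.77}]' && python3 -m pendant '[{"x":0,"y":0,"z":0.1,"rx":0,"ry":0,"rz":0,"claw":0.77},{"x":-0.04,"y":0,"z":0.2,"rx":0,"ry":0,"rz":0,"claw":0.77},{"x":-0.1,"y":0,"z":0.4,"rx":0,"ry":0,"rz":0,"claw":0.77},{"x":-0.1,"y":-0.15,"z":0.6,"rx":0,"ry":0,"rz":0,"claw":0.3},{"x":-0.1,"y":-0.3,"z":0.64,"rx":0,"ry":0,"rz":0,"claw":0},{"x":-0.1,"y":-0.395,"z":0.64,"rx":0,"ry":0,"rz":0,"claw":0},{"x":-0.1,"y":-0.395,"z":0.64,"rx":0,"ry":0,"rz":0,"claw":0},{"x":-0.1,"y":-0.395,"z":0.64,"rx":0,"ry":0,"rz":0,"claw":0}]'
python3 - <<'E'
from h import *
p=capture("wrist"); save(p,"w8.png",1.42)
import pickle; pickle.dump(p,open("w8.pkl","wb"))
E
```

```text
time_s: 26.7
tcp_pos: [0.5238, -0.0701, 0.0356]
ee_rot: [[1.0, 0.01, 0.001], [0.01, -1.0, 0.0], [0.001, -0.0, -1.0]]
wrist_force: [-0.1, -0.2, -0.6]
gripper_width: 0.768
gripper_force: 0.0
time_s: 27.7
tcp_pos: [0.4981, -0.1686, 0.1952]
ee_rot: [[1.0, 0.01, -0.001], [0.01, -1.0, 0.0], [-0.001, -0.0, -1.0]]
wrist_force: [0.3, -0.7, 0.1]
gripper_width: 0.283
gripper_force: 0.0
```

View pics/w8.png

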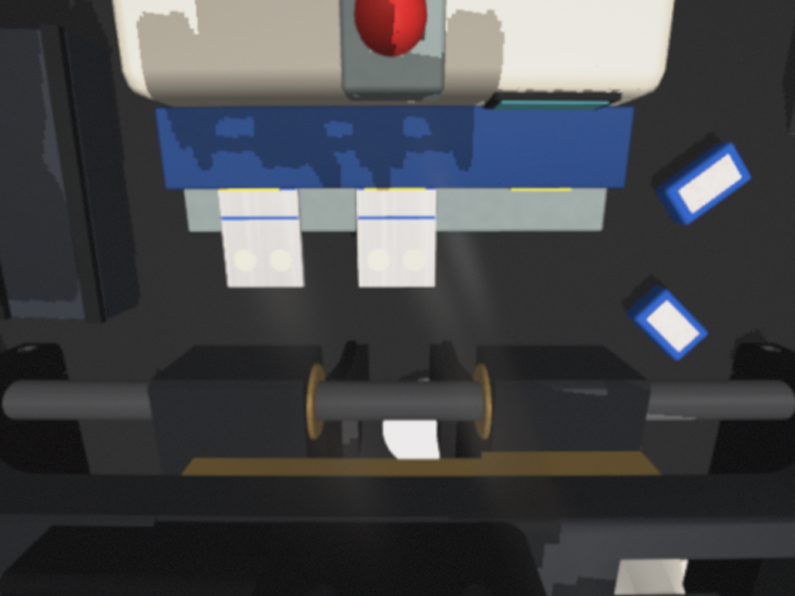

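Both plates sit level and home (near edges at row 287). The red lever ball at (390,15) lies straight ahead of the tool.

```bash
python3 -m pendant '[{"x":0.15,"y":0.004,"z":0,"rx":0,"ry":0,"rz":0,"claw":0},{"x":0.3,"y":0.004,"z":0,"rx":0,"ry":0,"rz":0,"claw":0},{"x":0.346,"y":0.004,"z":-0.2,"rx":0,"ry":0,"rz":0,"claw":0},{"x":0.346,"y":0.004,"z":-0.2,"rx":0,"ry":0,"rz":0,"claw":0},{"x":0.42,"y":0.004,"z":-0.2,"rx":0,"ry":0,"rz":0,"claw":0},{"x":0.5,"y":0.004,"z":-0.2,"rx":0,"ry":0,"rz":0,"claw":0},{"x":0.58,"y":0.004,"z":-0.2,"rx":0,"ry":0,"rz":0,"claw":0},{"x":0.66,"y":0.004,"z":-0.2,"rx":0,"ry":0,"rz":0,"claw":0}]'
```

```text
time_s: 28.75
tcp_pos: [0.646, -0.1679, 0.1472]
ee_rot: [[0.999, 0.01, -0.044], [0.01, -1.0, 0.001], [-0.044, -0.001, -0.999]]
wrist_force: [-55.0, 5.2, 33.2]
gripper_width: 0.005
gripper_force: 30.4
```

```bash
python3 -m pendant '[{"x":-0.1,"y":0,"z":0,"rx":0,"ry":0,"rz":0,"claw":0},{"x":-0.25,"y":0,"z":0.1,"rx":0,"ry":0,"rz":0,"claw":0},{"x":-0.45,"y":0,"z":0.3,"rx":0,"ry":0,"rz":0,"claw":0},{"x":-0.5,"y":0,"z":0.55,"rx":0,"ry":0,"rz":0,"claw":0},{"x":-0.5,"y":0,"z":0.55,"rx":0,"ry":0,"rz":0,"claw":0},{"x":-0.5,"y":0,"z":0.55,"rx":0,"ry":0,"rz":0,"claw":0},{"x":-0.5,"y":0,"z":0.55,"rx":0,"ry":0,"rz":0,"claw":0},{"x":-0.5,"y":0,"z":0.55,"rx":0,"ry":0,"rz":0,"claw":0}]'
python3 - <<'E'
from h import *
p=capture("wrist"); a=p["color"]
q=capture("scene"); b=q["color"][190:330,140:300]
im=np.hstack([a[0:210,160:420],cv2.resize(b,(240,210))])[:,:,::-1]
cv2.imwrite("pics/w9.png",cv2.resize(im,None,fx=1.6,fy=1.6,interpolation=cv2.INTER_CUBIC))
E
```

```text
time_s: 29.75
tcp_pos: [0.538, -0.1677, 0.2815]
ee_rot: [[1.0, 0.01, -0.003], [0.01, -1.0, 0.0], [-0.003, -0.0, -1.0]]
wrist_force: [0.2, -0.0, -0.0]
gripper_width: 0.01
gripper_force: 0.0
```

View pics/w9.png

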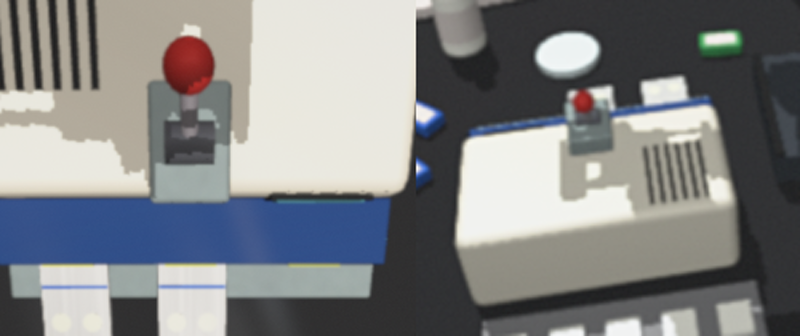

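```bash
python3 - <<'E'
from h import *
import pickle
def tri(L):
    A=0;b=0
    for p,uv in L:
        o,d=ray(p,np.array(uv));d/=np.linalg.norm(d);M=np.eye(3)-np.outer(d,d);A=A+M;b=b+M@o
    return np.round(np.linalg.solve(A,b),4)
w2=pickle.load(open("w2.pkl","rb"));t=capture("top");w=capture("wrist");s=capture("scene")
print("before",tri([(w2,(680/1.42,62/1.42)),(t,(495/2.6+150,100/2.6+130))]))
def red(p,c,r=25):
    im=p["color"].astype(int);m=(im[...,0]>110)&(im[...,1]<70)&(im[...,2]<70)
    v,u=np.nonzero(m);k=(abs(u-c[0])<r)&(abs(v-c[1])<r);return u[k].mean(),v[k].mean(),k.sum()
a=red(w,(279,41),30);b=red(t,(339,167),12);c=red(s,(206,231),14);print(a,b,c)
print("now",tri([(w,a[:2]),(s,c[:2])]),tri([(w,a[:2]),(t,b[:2])]),tri([(t,b[:2]),(s,c[:2])]))
w8=pickle.load(open("w8.pkl","rb"));a=red(w8,(275,15),40);print("before",tri([(w8,a[:2]),(t,(495/2.6+150,100/2.6+130))]))
print([round(at(w,a[:2],z)[0],3) for z in (.16,.18,.2)])
E
```

```text
before [ 0.6273 -0.1639  0.1935]
(np.float64(278.321668909825), np.float64(39.62180349932705), np.int64(743)) (np.float64(nan), np.float64(nan), np.int64(0)) (np.float64(209.33333333333334), np.float64(231.91666666666666), np.int64(48))
now [ 0.6781 -0.1644  0.1873] [nan nan nan] [nan nan nan]
before [ 0.6322 -0.1671  0.1732]
[np.float64(0.705), np.float64(0.698), np.float64(0.692)]<stdin>:12: RuntimeWarning: Mean of empty slice.
  ret = ret.dtype.type(ret / rcount)
```

```bash
cat >> h.py <<'E'
def label(p,c,r=.04,z=.018):
    im=p["color"].astype(int);m=(im.min(2)>120)&(im.max(2)-im.min(2)<60)
    P=[at(p,(u,v),z)[:2] for v,u in zip(*np.nonzero(m)) if True and abs(u-proj(p,[*c,z])[0])<60 and abs(v-proj(p,[*c,z])[1])<60]
    P=np.array([q for q in P if np.hypot(*(q-c))<r])
    (cx,cy),(w,h),a=cv2.minAreaRect((P*1000).astype(np.float32))
    if w<h: a+=90;w,h=h,w
    return round(cx),round(cy),round(w),round(h),"long axis deg",round((a+90)%180-90,1),len(P)
E
python3 - <<'E'
from h import *
import pickle
w=capture("wrist");t=capture("top")
for l in ("caseA",):
    for p in (w,t): print([(round(r["conf"],2),np.round(at(p,r["centre"],.012)[:2],3).tolist()) for r in search_frame(p,l)])
print(label(w,(.574,-.406)),label(w,(.459,-.4)));print(label(pickle.load(open("w6.pkl","rb")),(.404,.0025)),label(pickle.load(open("w8.pkl","rb")),(.574,-.406)),label(pickle.load(open("w8.pkl","rb")),(.459,-.4)))
E
```

```text
[(0.76, [0.575, -0.411])]
[(0.43, [0.574, -0.411])]
(575, -411, 45, 23, 'long axis deg', -50.8, 512) (458, -403, 45, 22, 'long axis deg', 47.7, 416)
(403, 3, 47, 25, 'long axis deg', 85.0, 711) (575, -411, 45, 23, 'long axis deg', -50.2, 848) (458, -403, 45, 23, 'long axis deg', 48.8, 667)
```

```bash
python3 -m pendant '[{"x":0.03,"y":-0.2,"z":0,"rx":0,"ry":0,"rz":0.055,"claw":0.87},{"x":0.06,"y":-0.4,"z":0,"rx":0,"ry":0,"rz":0.11,"claw":0.87},{"x":0.1,"y":-0.6,"z":0,"rx":0,"ry":0,"rz":0.165,"claw":0.87},{"x":0.13,"y":-0.8,"z":0,"rx":0,"ry":0,"rz":0.216,"claw":0.87},{"x":0.148,"y":-0.971,"z":-0.1,"rx":0,"ry":0,"rz":0.216,"claw":0.87},{"x":0.148,"y":-0.971,"z":-0.3,"rx":0,"ry":0,"rz":0.216,"claw":0.87},{"x":0.148,"y":-0.971,"z":-0.5,"rx":0,"ry":0,"rz":0.216,"claw":0.87},{"x":0.148,"y":-0.971,"z":-0.6,"rx":0,"ry":0,"rz":0.216,"claw":0.87}]'
python3 - <<'E'
from h import *
w=capture("wrist"); print(label(w,(.575,-.411)))
s=sense();print(s["tcp_pos"],s["joints"])
E
```

```text
time_s: 31.2
tcp_pos: [0.5736, -0.41, 0.129]
ee_rot: [[0.773, 0.634, -0.005], [0.634, -0.773, 0.003], [-0.002, -0.005, -1.0]]
wrist_force: [1.0, -1.2, 0.6]
gripper_width: 0.819
gripper_force: 0.0
(575, -411, 45, 22, 'long axis deg', -50.6, 1092)
[ 0.57253952 -0.40910737  0.12618094] [-2.24664100e+01  3.39356275e+01  6.18896995e+00 -1.12070594e-01
 -6.28315717e+01  1.51883022e+02]
```

```bash
python3 -m pendant '[{"x":0.006,"y":-0.004,"z":-0.2,"rx":0,"ry":0,"rz":0,"claw":0.87},{"x":0.006,"y":-0.004,"z":-0.35,"rx":0,"ry":0,"rz":0,"claw":0.87},{"x":0.006,"y":-0.004,"z":-0.45,"rx":0,"ry":0,"rz":0,"claw":0.87},{"x":0.006,"y":-0.004,"z":-0.47,"rx":0,"ry":0,"rz":0,"claw":0.87},{"x":0.006,"y":-0.004,"z":-0.47,"rx":0,"ry":0,"rz":0,"claw":0.87},{"x":0.006,"y":-0.004,"z":-0.47,"rx":0,"ry":0,"rz":0,"claw":0.87},{"x":0.006,"y":-0.004,"z":-0.47,"rx":0,"ry":0,"rz":0,"claw":0.87},{"x":0.006,"y":-0.004,"z":-0.47,"rx":0,"ry":0,"rz":0,"claw":0.87}]'
```

```text
time_s: 32.25
tcp_pos: [0.5771, -0.4118, 0.0164]
ee_rot: [[0.772, 0.635, 0.001], [0.635, -0.772, -0.001], [0.001, 0.001, -1.0]]
wrist_force: [0.1, -0.7, -0.8]
gripper_width: 0.872
gripper_force: 0.0
```

```bash
python3 -m pendant '[{"x":-0.006,"y":0,"z":-0.04,"rx":0,"ry":0,"rz":0,"claw":0.87},{"x":-0.006,"y":0,"z":-0.044,"rx":0,"ry":0,"rz":0,"claw":0.6},{"x":-0.006,"y":0,"z":-0.044,"rx":0,"ry":0,"rz":0,"claw":0.5},{"x":-0.006,"y":0,"z":-0.044,"rx":0,"ry":0,"rz":0,"claw":0.5},{"x":-0.006,"y":0,"z":-0.044,"rx":0,"ry":0,"rz":0,"claw":0.5},{"x":-0.006,"y":0,"z":-0.044,"rx":0,"ry":0,"rz":0,"claw":0.5},{"x":-0.006,"y":0,"z":0.1,"rx":0,"ry":0,"rz":0,"claw":0.5},{"x":-0.006,"y":0,"z":0.3,"rx":0,"ry":0,"rz":0,"claw":0.5}]'
```

```text
time_s: 33.25
tcp_pos: [0.5742, -0.411, 0.0896]
ee_rot: [[0.772, 0.635, -0.004], [0.635, -0.772, 0.002], [-0.002, -0.004, -1.0]]
wrist_force: [0.7, -0.5, 0.3]
gripper_width: 0.685
gripper_force: 30.0
```

```bash
python3 -m pendant '[{"x":0,"y":0,"z":0.24,"rx":0,"ry":0,"rz":0,"claw":0.5},{"x":0,"y":0,"z":0.48,"rx":0,"ry":0,"rz":0,"claw":0.5},{"x":0,"y":0.12,"z":0.64,"rx":0,"ry":0,"rz":0,"claw":0.5},{"x":-0.03,"y":0.34,"z":0.64,"rx":0,"ry":0,"rz":-0.04,"claw":0.5},{"x":-0.06,"y":0.57,"z":0.64,"rx":0,"ry":0,"rz":-0.08,"claw":0.5},{"x":-0.09,"y":0.8,"z":0.64,"rx":0,"ry":0,"rz":-0.12,"claw":0.5},{"x":-0.12,"y":1,"z":0.64,"rx":0,"ry":0,"rz":-0.16,"claw":0.5},{"x":-0.16,"y":1,"z":0.64,"rx":0,"ry":0,"rz":-0.186,"claw":0.5}]' && python3 -m pendant '[{"x":0,"y":0.24,"z":0,"rx":0,"ry":0,"rz":0,"claw":0.5},{"x":0,"y":0.48,"z":0,"rx":0,"ry":0,"rz":0,"claw":0.5},{"x":0,"y":0.72,"z":0,"rx":0,"ry":0,"rz":0,"claw":0.5},{"x":0,"y":0.96,"z":0,"rx":0,"ry":0,"rz":0,"claw":0.5},{"x":0,"y":1,"z":0,"rx":0,"ry":0,"rz":0,"claw":0.5},{"x":0,"y":1,"z":0,"rx":0,"ry":0,"rz":0,"claw":0.5},{"x":0,"y":1,"z":0,"rx":0,"ry":0,"rz":0,"claw":0.5},{"x":0,"y":1,"z":0,"rx":0,"ry":0,"rz":0,"claw":0.5}]' && python3 -m pendant '[{"x":0,"y":0.24,"z":0,"rx":0,"ry":0,"rz":0,"claw":0.5},{"x":0,"y":0.48,"z":0,"rx":0,"ry":0,"rz":0,"claw":0.5},{"x":0,"y":0.72,"z":0,"rx":0,"ry":0,"rz":0,"claw":0.5},{"x":0,"y":0.96,"z":0,"rx":0,"ry":0,"rz":0,"claw":0.5},{"x":-0.06,"y":1,"z":0,"rx":0,"ry":0,"rz":0,"claw":0.5},{"x":-0.06,"y":1,"z":0,"rx":0,"ry":0,"rz":0,"claw":0.5},{"x":-0.06,"y":1,"z":-0.2,"rx":0,"ry":0,"rz":0,"claw":0.5},{"x":-0.06,"y":1,"z":-0.2,"rx":0,"ry":0,"rz":0,"claw":0.5}]'
```

```text
time_s: 34.25
tcp_pos: [0.535, -0.1585, 0.2511]
ee_rot: [[0.994, 0.105, 0.001], [0.105, -0.994, 0.0], [0.001, -0.0, -1.0]]
wrist_force: [0.1, -0.8, -1.3]
gripper_width: 0.688
gripper_force: 30.0
time_s: 35.25
tcp_pos: [0.5353, 0.0871, 0.2506]
ee_rot: [[0.995, 0.102, -0.0], [0.102, -0.995, -0.0], [-0.0, 0.0, -1.0]]
wrist_force: [-0.8, -0.7, -0.6]
gripper_width: 0.686
gripper_force: 30.0
time_s: 36.25
tcp_pos: [0.5186, 0.3348, 0.1971]
ee_rot: [[0.995, 0.101, -0.007], [0.101, -0.995, -0.006], [-0.008, 0.005, -1.0]]
wrist_force: [0.3, -0.4, -0.3]
gripper_width: 0.688
gripper_force: 30.0
```

```bash
python3 -m pendant '[{"x":0,"y":0.2,"z":0,"rx":0,"ry":0,"rz":0,"claw":0.5},{"x":0,"y":0.39,"z":0,"rx":0,"ry":0,"rz":0,"claw":0.5},{"x":0,"y":0.39,"z":-0.2,"rx":0,"ry":0,"rz":0,"claw":0.5},{"x":0,"y":0.39,"z":-0.4,"rx":0,"ry":0,"rz":0,"claw":0.5},{"x":0,"y":0.39,"z":-0.6,"rx":0,"ry":0,"rz":0,"claw":0.5},{"x":0,"y":0.39,"z":-0.72,"rx":0,"ry":0,"rz":0,"claw":0.5},{"x":0,"y":0.39,"z":-0.72,"rx":0,"ry":0,"rz":0,"claw":0.5},{"x":0,"y":0.39,"z":-0.72,"rx":0,"ry":0,"rz":0,"claw":0.87}]' && python3 -m pendant '[{"x":0,"y":0,"z":0,"rx":0,"ry":0,"rz":0,"claw":0.87},{"x":0,"y":0,"z":0,"rx":0,"ry":0,"rz":0,"claw":0.87},{"x":0,"y":0,"z":0.1,"rx":0,"ry":0,"rz":0,"claw":0.87},{"x":-0.05,"y":0,"z":0.35,"rx":0,"ry":0,"rz":0,"claw":0.87},{"x":-0.1,"y":-0.1,"z":0.6,"rx":0,"ry":0,"rz":0,"claw":0.87},{"x":-0.2,"y":-0.3,"z":0.72,"rx":0,"ry":0,"rz":0,"claw":0.87},{"x":-0.3,"y":-0.5,"z":0.72,"rx":0,"ry":0,"rz":0,"claw":0.87},{"x":-0.4,"y":-0.7,"z":0.72,"rx":0,"ry":0,"rz":0,"claw":0.87}]'
```

```text
time_s: 37.25
tcp_pos: [0.5222, 0.4369, 0.0235]
ee_rot: [[0.995, 0.104, 0.004], [0.104, -0.995, 0.003], [0.004, -0.003, -1.0]]
wrist_force: [-0.4, 0.3, 0.1]
gripper_width: 0.737
gripper_force: 0.0
time_s: 38.25
tcp_pos: [0.4194, 0.2595, 0.2021]
ee_rot: [[0.995, 0.104, 0.002], [0.104, -0.995, 0.002], [0.002, -0.002, -1.0]]
wrist_force: [1.2, 0.4, 0.0]
gripper_width: 0.871
gripper_force: 0.0
```

```bash
python3 -m pendant '[{"x":0,"y":-0.2,"z":0,"rx":0,"ry":0,"rz":-0.03,"claw":0.87},{"x":-0.03,"y":-0.4,"z":0,"rx":0,"ry":0,"rz":-0.061,"claw":0.87},{"x":-0.064,"y":-0.6,"z":0,"rx":0,"ry":0,"rz":-0.061,"claw":0.87},{"x":-0.064,"y":-0.8,"z":0,"rx":0,"ry":0,"rz":-0.061,"claw":0.87},{"x":-0.064,"y":-0.95,"z":-0.1,"rx":0,"ry":0,"rz":-0.061,"claw":0.87},{"x":-0.064,"y":-1,"z":-0.28,"rx":0,"ry":0,"rz":-0.061,"claw":0.87},{"x":-0.064,"y":-1,"z":-0.28,"rx":0,"ry":0,"rz":-0.061,"claw":0.87},{"x":-0.064,"y":-1,"z":-0.28,"rx":0,"ry":0,"rz":-0.061,"claw":0.87}]'
python3 - <<'E'
from h import *
w=capture("wrist"); print(label(w,(.4035,.003)))
t=capture("top");print([(round(r["conf"],2),np.round(at(t,r["centre"],.012)[:2],3).tolist()) for r in search_frame(t,"caseA")])
s=sense();print(s["tcp_pos"],s["joints"])
E
```

```text
time_s: 39.25
tcp_pos: [0.4057, 0.0116, 0.1322]
ee_rot: [[0.996, -0.086, 0.003], [-0.086, -0.996, 0.001], [0.003, -0.001, -1.0]]
wrist_force: [1.1, 0.7, 0.1]
gripper_width: 0.868
gripper_force: 0.0
(376, 20, 40, 21, 'long axis deg', 85.0, 674)
[(0.68, [0.515, 0.443])]
[0.40558387 0.01201072 0.13219278] [ 2.49039166e+01  6.05775784e+00 -3.62178105e+01  2.44918208e-02
 -4.75055741e+01  6.01399856e+01]
```

```bash
python3 - <<'E'
from h import *
w=capture("wrist"); print(label(w,(.373,.021),.045),label(w,(.373,.021),.055)); save(w,"w10.png",1.42)
E
```

```text
(375, 23, 46, 23, 'long axis deg', 85.1, 1043) (375, 23, 46, 23, 'long axis deg', 85.1, 1043)
```

View pics/w10.png

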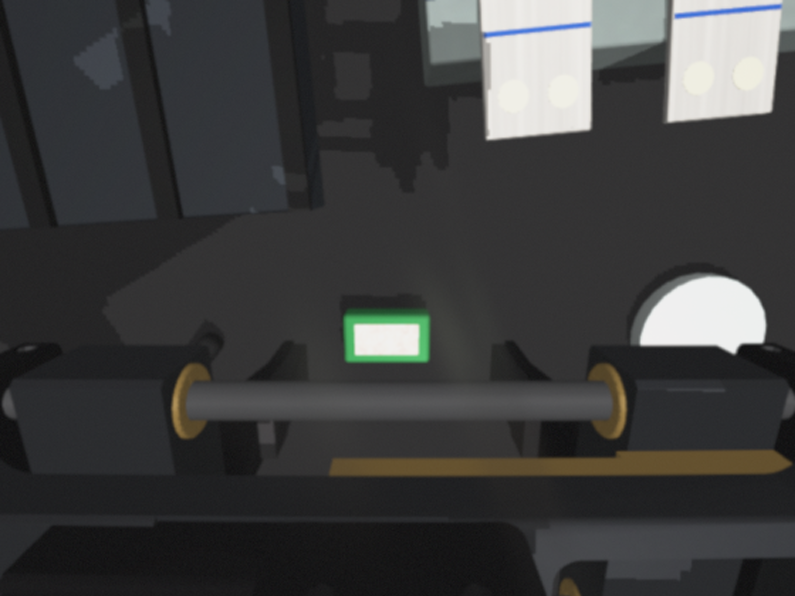

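The green case was knocked to about (0.375, 0.023), seen at pixel (387,340), with its orientation unchanged.

```bash
python3 -m pendant '[{"x":-0.12,"y":0.044,"z":0,"rx":0,"ry":0,"rz":0,"claw":0.87},{"x":-0.12,"y":0.044,"z":-0.2,"rx":0,"ry":0,"rz":0,"claw":0.87},{"x":-0.12,"y":0.044,"z":-0.35,"rx":0,"ry":0,"rz":0,"claw":0.87},{"x":-0.12,"y":0.044,"z":-0.46,"rx":0,"ry":0,"rz":0,"claw":0.87},{"x":-0.12,"y":0.044,"z":-0.5,"rx":0,"ry":0,"rz":0,"claw":0.87},{"x":-0.12,"y":0.044,"z":-0.5,"rx":0,"ry":0,"rz":0,"claw":0.87},{"x":-0.12,"y":0.044,"z":-0.5,"rx":0,"ry":0,"rz":0,"claw":0.6},{"x":-0.12,"y":0.044,"z":-0.5,"rx":0,"ry":0,"rz":0,"claw":0.5}]' && python3 -m pendant '[{"x":0,"y":0,"z":0,"rx":0,"ry":0,"rz":0,"claw":0.5},{"x":0,"y":0,"z":0.05,"rx":0,"ry":0,"rz":0,"claw":0.5},{"x":0,"y":0,"z":0.28,"rx":0,"ry":0,"rz":0,"claw":0.5},{"x":0.05,"y":0,"z":0.5,"rx":0,"ry":0,"rz":0.01,"claw":0.5},{"x":0.1,"y":0.15,"z":0.6,"rx":0,"ry":0,"rz":0.03,"claw":0.5},{"x":0.2,"y":0.35,"z":0.6,"rx":0,"ry":0,"rz":0.061,"claw":0.5},{"x":0.294,"y":0.56,"z":0.6,"rx":0,"ry":0,"rz":0.061,"claw":0.5},{"x":0.294,"y":0.8,"z":0.6,"rx":0,"ry":0,"rz":0.061,"claw":0.5}]'
```

```text
time_s: 40.45
tcp_pos: [0.375, 0.0223, 0.0064]
ee_rot: [[0.996, -0.088, 0.002], [-0.088, -0.996, 0.001], [0.002, -0.001, -1.0]]
wrist_force: [0.1, -0.4, 0.2]
gripper_width: 0.725
gripper_force: 0.0
time_s: 41.45
tcp_pos: [0.4487, 0.2235, 0.1556]
ee_rot: [[0.995, 0.102, 0.001], [0.102, -0.995, 0.0], [0.001, -0.0, -1.0]]
wrist_force: [0.1, -0.7, -0.2]
gripper_width: 0.685
gripper_force: 30.0
```

```bash
python3 -m pendant '[{"x":0,"y":0.22,"z":0,"rx":0,"ry":0,"rz":0,"claw":0.5},{"x":0,"y":0.44,"z":0,"rx":0,"ry":0,"rz":0,"claw":0.5},{"x":0,"y":0.66,"z":0,"rx":0,"ry":0,"rz":0,"claw":0.5},{"x":0,"y":0.82,"z":0,"rx":0,"ry":0,"rz":0,"claw":0.5},{"x":0,"y":0.82,"z":-0.2,"rx":0,"ry":0,"rz":0,"claw":0.5},{"x":0,"y":0.82,"z":-0.4,"rx":0,"ry":0,"rz":0,"claw":0.5},{"x":0,"y":0.82,"z":-0.545,"rx":0,"ry":0,"rz":0,"claw":0.5},{"x":0,"y":0.82,"z":-0.545,"rx":0,"ry":0,"rz":0,"claw":0.5}]' && python3 -m pendant '[{"x":0,"y":0,"z":0,"rx":0,"ry":0,"rz":0,"claw":0.87},{"x":0,"y":0,"z":0,"rx":0,"ry":0,"rz":0,"claw":0.87},{"x":0,"y":0,"z":0,"rx":0,"ry":0,"rz":0,"claw":0.87},{"x":0,"y":0,"z":0.2,"rx":0,"ry":0,"rz":0,"claw":0.87},{"x":0,"y":-0.1,"z":0.44,"rx":0,"ry":0,"rz":0,"claw":0.87},{"x":0,"y":-0.3,"z":0.68,"rx":0,"ry":0,"rz":0,"claw":0.87},{"x":0.05,"y":-0.5,"z":0.9,"rx":0,"ry":0,"rz":0,"claw":0.87},{"x":0.05,"y":-0.7,"z":0.9,"rx":0,"ry":0,"rz":0,"claw":0.87}]'
```

```text
time_s: 42.45
tcp_pos: [0.4462, 0.4245, 0.0162]
ee_rot: [[0.995, 0.103, -0.005], [0.103, -0.995, -0.007], [-0.005, 0.006, -1.0]]
wrist_force: [-0.1, -0.2, 0.7]
gripper_width: 0.688
gripper_force: 30.0
time_s: 43.45
tcp_pos: [0.4609, 0.2628, 0.2451]
ee_rot: [[0.994, 0.105, 0.006], [0.105, -0.994, 0.005], [0.006, -0.004, -1.0]]
wrist_force: [0.0, -0.1, -0.0]
gripper_width: 0.867
gripper_force: 0.0
```

```bash
python3 -m pendant '[{"x":0,"y":-0.24,"z":0,"rx":0,"ry":0,"rz":-0.05,"claw":0.87},{"x":0,"y":-0.48,"z":0,"rx":0,"ry":0,"rz":-0.1,"claw":0.87},{"x":0,"y":-0.72,"z":0,"rx":0,"ry":0,"rz":-0.15,"claw":0.87},{"x":0,"y":-0.96,"z":0,"rx":0,"ry":0,"rz":-0.2,"claw":0.87},{"x":0,"y":-1,"z":0,"rx":0,"ry":0,"rz":-0.24,"claw":0.87},{"x":0,"y":-1,"z":0,"rx":0,"ry":0,"rz":-0.265,"claw":0.87},{"x":0,"y":-1,"z":0,"rx":0,"ry":0,"rz":-0.265,"claw":0.87},{"x":0,"y":-1,"z":0,"rx":0,"ry":0,"rz":-0.265,"claw":0.87}]' && python3 -m pendant '[{"x":0,"y":-0.24,"z":0,"rx":0,"ry":0,"rz":0,"claw":0.87},{"x":0,"y":-0.48,"z":0,"rx":0,"ry":0,"rz":0,"claw":0.87},{"x":0,"y":-0.72,"z":0,"rx":0,"ry":0,"rz":0,"claw":0.87},{"x":0,"y":-0.96,"z":0,"rx":0,"ry":0,"rz":0,"claw":0.87},{"x":0,"y":-1,"z":0,"rx":0,"ry":0,"rz":0,"claw":0.87},{"x":0,"y":-1,"z":0,"rx":0,"ry":0,"rz":0,"claw":0.87},{"x":0,"y":-1,"z":0,"rx":0,"ry":0,"rz":0,"claw":0.87},{"x":0,"y":-1,"z":0,"rx":0,"ry":0,"rz":0,"claw":0.87}]' && python3 -m pendant '[{"x":0,"y":-0.2,"z":0,"rx":0,"ry":0,"rz":0,"claw":0.87},{"x":0,"y":-0.4,"z":0,"rx":0,"ry":0,"rz":0,"claw":0.87},{"x":-0.01,"y":-0.64,"z":-0.1,"rx":0,"ry":0,"rz":0,"claw":0.87},{"x":-0.01,"y":-0.66,"z":-0.3,"rx":0,"ry":0,"rz":0,"claw":0.87},{"x":-0.01,"y":-0.66,"z":-0.45,"rx":0,"ry":0,"rz":0,"claw":0.87},{"x":-0.01,"y":-0.66,"z":-0.45,"rx":0,"ry":0,"rz":0,"claw":0.87},{"x":-0.01,"y":-0.66,"z":-0.45,"rx":0,"ry":0,"rz":0,"claw":0.87},{"x":-0.01,"y":-0.66,"z":-0.45,"rx":0,"ry":0,"rz":0,"claw":0.87}]'
python3 - <<'E'
from h import *
w=capture("wrist"); print(label(w,(.458,-.403),.05))
s=sense();print(s["tcp_pos"],s["joints"])
E
```

```text
time_s: 44.45
tcp_pos: [0.4596, 0.0129, 0.2412]
ee_rot: [[0.747, -0.665, 0.001], [-0.665, -0.747, 0.0], [0.0, -0.001, -1.0]]
wrist_force: [0.3, 0.3, 0.5]
gripper_width: 0.869
gripper_force: 0.0
time_s: 45.45
tcp_pos: [0.4599, -0.236, 0.2411]
ee_rot: [[0.748, -0.664, 0.0], [-0.664, -0.748, -0.0], [0.0, -0.0, -1.0]]
wrist_force: [-0.3, 0.9, 0.2]
gripper_width: 0.874
gripper_force: 0.0
time_s: 46.45
tcp_pos: [0.4586, -0.4025, 0.1309]
ee_rot: [[0.747, -0.665, 0.004], [-0.665, -0.747, -0.002], [0.005, -0.001, -1.0]]
wrist_force: [-0.8, 0.2, -0.0]
gripper_width: 0.87
gripper_force: 0.0
(451, -420, 75, 70, 'long axis deg', 20.0, 2754)
[ 0.45837933 -0.40247669  0.13057103] [-2.60897303e+01  2.48956263e+01 -9.12928319e+00  1.84730969e-02
 -5.57403501e+01  7.43845898e+01]
```

```bash
python3 - <<'E'
from h import *
w=capture("wrist"); print(label(w,(.458,-.403),.028)); save(w,"w11.png",1)
E
```

```text
(461, -407, 49, 45, 'long axis deg', 35.6, 1243)
```

View pics/w11.png

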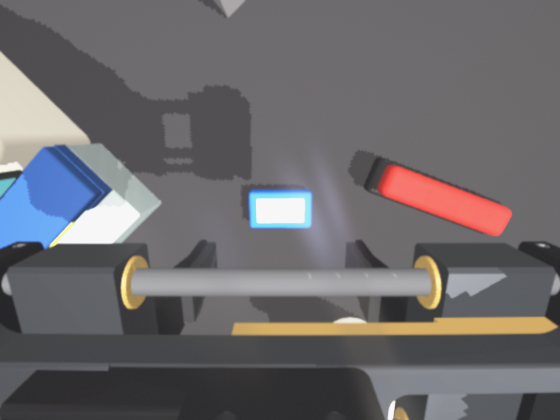

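The blue case is centred under the tool at pixel (280,211) and squared to the fingers. The stapler is about 90 mm away.

```bash
python3 -m pendant '[{"x":0,"y":0,"z":-0.2,"rx":0,"ry":0,"rz":0,"claw":0.87},{"x":0,"y":0,"z":-0.35,"rx":0,"ry":0,"rz":0,"claw":0.87},{"x":0,"y":0,"z":-0.46,"rx":0,"ry":0,"rz":0,"claw":0.87},{"x":0,"y":0,"z":-0.495,"rx":0,"ry":0,"rz":0,"claw":0.87},{"x":0,"y":0,"z":-0.495,"rx":0,"ry":0,"rz":0,"claw":0.87},{"x":0,"y":0,"z":-0.495,"rx":0,"ry":0,"rz":0,"claw":0.6},{"x":0,"y":0,"z":-0.495,"rx":0,"ry":0,"rz":0,"claw":0.5},{"x":0,"y":0,"z":-0.495,"rx":0,"ry":0,"rz":0,"claw":0.5}]' && python3 -m pendant '[{"x":0,"y":0,"z":0,"rx":0,"ry":0,"rz":0,"claw":0.5},{"x":0,"y":0,"z":0.05,"rx":0,"ry":0,"rz":0,"claw":0.5},{"x":0,"y":0,"z":0.28,"rx":0,"ry":0,"rz":0,"claw":0.5},{"x":0,"y":0,"z":0.5,"rx":0,"ry":0,"rz":0,"claw":0.5},{"x":0,"y":0.1,"z":0.74,"rx":0,"ry":0,"rz":0,"claw":0.5},{"x":0,"y":0.25,"z":0.9,"rx":0,"ry":0,"rz":0.05,"claw":0.5},{"x":0,"y":0.47,"z":0.94,"rx":0,"ry":0,"rz":0.1,"claw":0.5},{"x":0,"y":0.7,"z":0.94,"rx":0,"ry":0,"rz":0.15,"claw":0.5}]'
```

```text
time_s: 47.55
tcp_pos: [0.4578, -0.4026, 0.0057]
ee_rot: [[0.746, -0.666, 0.002], [-0.666, -0.746, -0.001], [0.002, -0.0, -1.0]]
wrist_force: [-0.6, 0.4, 3.4]
gripper_width: 0.683
gripper_force: 30.0
time_s: 48.55
tcp_pos: [0.4573, -0.226, 0.2413]
ee_rot: [[0.968, -0.251, 0.003], [-0.251, -0.968, -0.0], [0.003, -0.0, -1.0]]
wrist_force: [0.7, -0.3, -0.6]
gripper_width: 0.683
gripper_force: 30.0
```

```bash
python3 -m pendant '[{"x":0,"y":0.24,"z":0,"rx":0,"ry":0,"rz":0.05,"claw":0.5},{"x":0,"y":0.48,"z":0,"rx":0,"ry":0,"rz":0.1,"claw":0.5},{"x":0,"y":0.72,"z":0,"rx":0,"ry":0,"rz":0.115,"claw":0.5},{"x":0,"y":0.96,"z":0,"rx":0,"ry":0,"rz":0.115,"claw":0.5},{"x":0,"y":1,"z":0,"rx":0,"ry":0,"rz":0.115,"claw":0.5},{"x":0,"y":1,"z":0,"rx":0,"ry":0,"rz":0.115,"claw":0.5},{"x":0,"y":1,"z":0,"rx":0,"ry":0,"rz":0.115,"claw":0.5},{"x":0,"y":1,"z":0,"rx":0,"ry":0,"rz":0.115,"claw":0.5}]' && python3 -m pendant '[{"x":0,"y":0.24,"z":0,"rx":0,"ry":0,"rz":0,"claw":0.5},{"x":0,"y":0.48,"z":0,"rx":0,"ry":0,"rz":0,"claw":0.5},{"x":0,"y":0.72,"z":0,"rx":0,"ry":0,"rz":0,"claw":0.5},{"x":-0.1,"y":0.92,"z":0,"rx":0,"ry":0,"rz":0,"claw":0.5},{"x":-0.2,"y":1,"z":0,"rx":0,"ry":0,"rz":0,"claw":0.5},{"x":-0.3,"y":1,"z":0,"rx":0,"ry":0,"rz":0,"claw":0.5},{"x":-0.3,"y":1,"z":0,"rx":0,"ry":0,"rz":0,"claw":0.5},{"x":-0.3,"y":1,"z":0,"rx":0,"ry":0,"rz":0,"claw":0.5}]' && python3 -m pendant '[{"x":0,"y":0.2,"z":0,"rx":0,"ry":0,"rz":0,"claw":0.5},{"x":0,"y":0.4,"z":0,"rx":0,"ry":0,"rz":0,"claw":0.5},{"x":0,"y":0.57,"z":0,"rx":0,"ry":0,"rz":0,"claw":0.5},{"x":0,"y":0.57,"z":-0.2,"rx":0,"ry":0,"rz":0,"claw":0.5},{"x":0,"y":0.57,"z":-0.4,"rx":0,"ry":0,"rz":0,"claw":0.5},{"x":0,"y":0.57,"z":-0.5,"rx":0,"ry":0,"rz":0,"claw":0.5},{"x":0,"y":0.57,"z":-0.5,"rx":0,"ry":0,"rz":0,"claw":0.5},{"x":0,"y":0.57,"z":-0.5,"rx":0,"ry":0,"rz":0,"claw":0.5}]'
```

```text
time_s: 49.55
tcp_pos: [0.4571, 0.0215, 0.2395]
ee_rot: [[0.995, 0.101, -0.0], [0.101, -0.995, -0.0], [-0.0, 0.0, -1.0]]
wrist_force: [-0.5, 0.6, -0.1]
gripper_width: 0.687
gripper_force: 30.0
time_s: 50.55
tcp_pos: [0.3829, 0.2723, 0.2397]
ee_rot: [[0.995, 0.103, 0.001], [0.103, -0.995, 0.0], [0.001, -0.0, -1.0]]
wrist_force: [-0.4, 0.4, -0.5]
gripper_width: 0.685
gripper_force: 30.0
time_s: 51.55
tcp_pos: [0.3835, 0.4159, 0.1157]
ee_rot: [[0.995, 0.103, 0.002], [0.103, -0.995, 0.002], [0.002, -0.002, -1.0]]
wrist_force: [-0.2, 0.8, -0.3]
gripper_width: 0.687
gripper_force: 30.0
```

```bash
python3 -m pendant '[{"x":0,"y":0.02,"z":-0.15,"rx":0,"ry":0,"rz":0,"claw":0.5},{"x":0,"y":0.02,"z":-0.3,"rx":0,"ry":0,"rz":0,"claw":0.5},{"x":0,"y":0.02,"z":-0.384,"rx":0,"ry":0,"rz":0,"claw":0.5},{"x":0,"y":0.02,"z":-0.384,"rx":0,"ry":0,"rz":0,"claw":0.5},{"x":0,"y":0.02,"z":-0.384,"rx":0,"ry":0,"rz":0,"claw":0.87},{"x":0,"y":0.02,"z":-0.384,"rx":0,"ry":0,"rz":0,"claw":0.87},{"x":0,"y":0.02,"z":-0.384,"rx":0,"ry":0,"rz":0,"claw":0.87},{"x":0,"y":0.02,"z":-0.2,"rx":0,"ry":0,"rz":0,"claw":0.87}]' && python3 -m pendant '[{"x":0,"y":0,"z":0.24,"rx":0,"ry":0,"rz":0,"claw":0.87},{"x":0,"y":-0.1,"z":0.46,"rx":0,"ry":0,"rz":0,"claw":0.87},{"x":0.1,"y":-0.3,"z":0.6,"rx":0,"ry":0,"rz":0,"claw":0.87},{"x":0.2,"y":-0.5,"z":0.8,"rx":0,"ry":0,"rz":0,"claw":0.87},{"x":0.2,"y":-0.7,"z":0.9,"rx":0,"ry":0,"rz":0,"claw":0.87},{"x":0.2,"y":-0.9,"z":0.9,"rx":0,"ry":0,"rz":0,"claw":0.87},{"x":0.2,"y":-0.9,"z":0.9,"rx":0,"ry":0,"rz":0,"claw":0.87},{"x":0.2,"y":-0.9,"z":0.9,"rx":0,"ry":0,"rz":0,"claw":0.87}]'
python3 - <<'E'
from h import *
w=capture("wrist");s=capture("scene")
im=np.vstack([w["color"][:230],s["color"][100:330]])[:,:,::-1]
cv2.imwrite("pics/w12.png",cv2.resize(im,None,fx=1.25,fy=1.25,interpolation=cv2.INTER_CUBIC))
E
```

```text
time_s: 52.55
tcp_pos: [0.3808, 0.4179, 0.0623]
ee_rot: [[0.995, 0.103, -0.004], [0.103, -0.995, -0.007], [-0.005, 0.007, -1.0]]
wrist_force: [0.2, 1.0, 0.3]
gripper_width: 0.863
gripper_force: 0.0
time_s: 53.55
tcp_pos: [0.4321, 0.1952, 0.2899]
ee_rot: [[0.995, 0.103, 0.001], [0.103, -0.995, 0.001], [0.001, -0.001, -1.0]]
wrist_force: [-0.7, 0.1, -0.3]
gripper_width: 0.868
gripper_force: 0.0
```

View pics/w12.png

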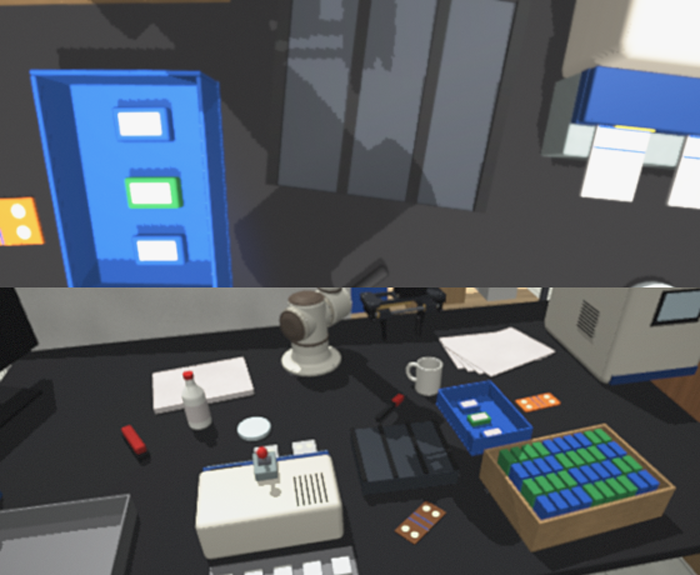

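The last picture shows all three cases flat in the crate, both plates standing in slots 1 and 2, the lever over, and the bystanders in place. The robot is clear of everything.

```bash
python3 -c "
from station import *
print(finish_job())"
```

```text
the job is handed in; nothing more can be done
None
```

I handed the job in at about 54 s: both plates are home in slots 1 and 2, the lever measures fully over (about 1.0 rad), all three cases are in the crate and no bystander was touched; the lever push peaked at 55 N at its end stop, and no verdict came back.

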